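Take the vial carrier off its safety hook and stand it on the support platform

ROBOT

A 6-joint arm with a two-finger parallel gripper is mounted at the origin on the work surface. World frame = base frame: x ahead of the robot, y to its left, z up, the work surface at z = 0. Lengths are in m, angles in degrees, forces in N, time in s.
With the tool pointing down it reaches from about 0.4 to 0.825 m from the base axis. Payload 7 kg.
Tool frame: the origin (TCP) lies on the centre line of the jaws, within the pads' length; the fingertips stand 17 mm ahead of it and the grasp point (between the pads) lies 2 mm behind it; y points along the fingers, z is the direction in which the jaws open and shut, and the axes are right-handed (so a half turn about y gives the same grasp; the last joint's range is limited). The gripper opens to 88 mm and grips with 3 to 60 N. Pads are 19 mm wide; open, the fingers measure 130 mm over their backs; the gripper's body (78 mm by 193 mm) begins 47 mm behind the grasp point.
Start: joints at [80.334, 20.546, 0.682, 0, -70.136, -16.507], TCP at [0.298, 0.606, 0.244] pointing down, gripper open.
Joint ranges: [-176.03, 176.03], [-82.01, 121.73], [-58.28, 71.71], [-173.87, 95.51], [-174.79, -0.11], [-173.66, 173.66]. Speed limits (degrees/s): [136.94, 136.94, 172.46, 180, 180, 180].

INTERFACE

Orientations are given as [roll, pitch, yaw] about the fixed x, y, z axes, in that order (R = Rz(yaw) Ry(pitch) Rx(roll)).
In Python, from plant import r, capture, camera_info gives the robot as it stands. The module is installed in compiled form; this text tells all that it offers.
- The arm moves only by the tool apply_moves, never from a script. Its argument "deltas" is a list of rows, each an object of numbers: "tx", "ty", "tz": the shift along the tool's x, y, z in m; "turn": the turn about the tool's y in rad; "gripper": the finger opening in m, from 0 to 0.0876. A call has 1 to 5 rows; each row is the pose to reach, as a shift and turn from the pose commanded when the call began, along the tool's axes at that moment; what a row does not reach only later rows make up. A row lasts 1/10 s, in which the tool goes at most 50 mm and 8.59 degrees, less where a joint would pass 70% of its speed; a pose out of reach is approached as far as the arm can. A call with a gripper value outside its range is refused whole. The fingers move at their own pace and stop on an object; "newtons" is the grip in N (left out, the last holds). Time passes only in rows, so rows that repeat a pose let the fingers close. It gives the time, the measured TCP pose, the force and the opening at its end, in the units of the state.
- r.get_state(): the state, without advancing time (a new reading comes with each control period).
- capture(name): name is "scene" or "side" or "wrist"; returns (picture, depth): 400x640x3 uint8, red, green, blue; 400x640 float32, m along the optical axis (not along the pixel's ray), 0 where there is no reading.
- camera_info(name): a dict with "K" (3x3 intrinsics, pixels), "eye" and "orientation" of the camera in the world; the wrist camera has in their place "tool_from_camera" (4x4, takes a point from camera to tool coordinates, whose origin is the TCP and whose axes are the tool frame's). Camera axes: x right, y up, looking along -z (the intrinsics and any distortion apply to the point x, -y, -z); pixel columns grow to the right and rows downward; lengths in m; the calibration is good to about 2 mm. A picture is of the moment at which its call begins: read the wrist's pose just before it. camera_info takes no time and is no camera call.
- r.close_job(): hands the job in, once; it reports no verdict.
The state is a dict: "time_s": time; "joints": joint angles; "qd": joint speeds; "joint_torque": joint torques, N m; "tcp_pos": TCP position; "eef_rot": TCP orientation; "contact_force": force on the tool from outside, world axes, zero at the start; "moment": the same for the moment, N m; "gripper_width": finger opening in m.
Only numpy, scipy, OpenCV 4.12 (cv2) and the standard library are available. Lean on these libraries where they do the work, as an engineer would, in place of code of your own. Each camera call takes 0.05 s, during which the arm holds its last target.

TASK

Take the vial carrier down from the safety hook on the retort stand: with a finger press the hook's sprung keeper back, and keep it back while you ease the handle up past the hook's two tips by feel, without straining the hook. Then stand the carrier gently and upright in the middle of the round support platform, whose height someone set by hand, so feel for it, and let go. Leave everything else where it is.

Things in the scene. Friction and masses are not known exactly. Their poses are not given: they have to be found in the camera images.
- stand: Retort stand fixed to the bench: blue base plate, 13 mm rod 414 mm high, 12 mm arm that bears the safety hook. Origin on the bench below the hook's seat; x runs along the arm from the hook's tips to the rod (x = 200 mm), y across, z up. Numbers (x, z) below: mm from hook_seat, for a level hook. It is clamped by hand 0 to 12 degrees nose up about its seat, unmeasured: parts lie up to 9 mm off.
- hook_seat (a point): Centre of the handle bar hanging in the hook, 250 mm above the bench. Hook: two 8 mm steel prongs at y = -28 and 28, 48 mm free between them, from a cross bar at (46, 32) down under the bar and up to black tips at (-11, 27), which lean over the bar when nose up: ease it back by feel as it rises. It clears the tips 40 up; then draw it forward (75 up, vials meet prongs). Hook top: 44 up.
- keeper (a joint): Opening of the brass keeper flap (30 mm wide, 48 long) that shuts the hook above the bar, rad. 0: shut, free end at (-2, 31). It swings down and back about a hinge at (42, 38); at 1.4 (stop) it hangs straight down, leaving 33 mm behind the sleeve. It springs shut: 4 to 7 N at its free end, but 18 N and more within 10 mm of the hinge, so press it near the free end, then slide back. It does not give upwards.
- handle (a point): Centre of the blue sleeve (12 mm thick, 40 mm long in y) in the middle of the carrier's handle bar, between the prongs; 170 mm above the carrier's underside. Fingers closing along the hook's x, one in front of and one behind the sleeve, opened about 30 mm, tips 8 to 12 mm below its centre: the rear one then holds the keeper open, and the gripper's body clears the hinge.
- carrier: Steel wire carrier with six black-capped vials and a rigid handle, 0.3 to 0.55 kg, hanging from the hook by its handle bar. 62 mm (x) by 100 mm (y), vial tops 78 mm above its underside, handle bar 170 mm above it. Origin at the centre of its underside (four rubber feet at x = +-26, y = +-42 mm), z up.
- support: Support platform, fixed to the bench: blue round base of 110 mm, a sleeve with a thumbscrew, and in it a post with a round plate of 150 mm (black rubber mat on top) centred over the base. Origin at the centre of the base, on the bench. The plate's top was set by hand to between 50 and 85 mm above the bench and is locked there; that height is not measured.
- beaker: Bystander: glass beaker, 68 mm wide, 90 mm high. Origin at the centre of its underside.
- wash_bottle: Bystander: white wash bottle, 64 mm wide, 165 mm high. Origin at the centre of its underside.
- spare_vial: Bystander: single capped vial, 25 mm wide, 62 mm high. Origin at the centre of its underside.
- boss_head: Bystander: aluminium boss head lying on the bench, 30 x 36 x 30 mm. Origin at the centre of its underside.
- clamp: Bystander: clamp with black-coated jaws lying on the bench, 220 mm long. Origin on its underside at its knuckle.
Mind the look-alikes: they are no part of the job. What is shaped like the support but turquoise is not meant.

How it is judged:
By the outcome, as a careful person would: the job done as asked, in the order asked, and still so for the second after the job is handed in, with the robot touching nothing.
It also fails if it takes over 72 s, if anything falls off the work surface, if the arm or the gripper's body presses on something with over 40 N, if the wrist force passes 120 N, or if a joint passes its speed limit or range.

## Working session

There is one attempt and no reset: what is moved stays moved. The work goes in short steps, Python scripts to look and compute and a tool call to move; the robot and the scene stay as the last step left them, time stands still between calls to the robot, and variables do not carry over. Pictures are saved under pics/ and viewed, and the job is handed in when it is done.

Besides the shell and the picture viewer there is one more tool, called after "Request:" by a JSON object that holds its "op" and its "data". apply_moves: Moves the arm, as the interface text tells. Its arguments: {"type":"object","properties":{"deltas":{"type":"array","items":{"type":"object","properties":{"tx":{"type":"number"},"ty":{"type":"number"},"tz":{"type":"number"},"turn":{"type":"number"},"gripper":{"type":"number"}}}},"newtons":{"type":"number"}},"required":["deltas"]}

```bash
mkdir -p pics; ls; python3 - <<'E'
from plant import r,capture,camera_info
import cv2,numpy as np
print(r.get_state())
for n in ["scene","side","wrist"]:
    print(n,camera_info(n))
    p,d=capture(n); np.savez(f"pics/{n}0.npz",p=p,d=d)
    cv2.imwrite(f"pics/{n}0.png",p[:,:,::-1])
E
```

```text
pics
{'time_s': 0.0, 'joints': array([ 8.03347811e+01,  2.05914503e+01,  6.34269465e-01, -2.14312374e-02,
       -7.01371416e+01, -1.65070324e+01]), 'qd': array([ 0.00892524, -0.06213332, -0.01621356,  0.07039395,  0.05621799,
        0.04413422]), 'joint_torque': array([-5.39185075e-04, -5.82718170e+01,  2.93048036e+01,  6.99754804e+00,
        7.03870930e-03, -1.48589302e-04]), 'tcp_pos': array([0.29753157, 0.60536488, 0.24262215]), 'eef_rot': array([-8.99038402e+01,  7.48647725e-03,  1.53820457e+02]), 'contact_force': array([-0.34364924,  0.17648814, -0.3102519 ]), 'moment': array([ 0.04219511, -0.02347141,  0.02572977]), 'gripper_width': 0.08789260038981271}
scene {'K': array([[415.30332785,   0.        , 319.71381274],
       [  0.        , 415.30332785, 202.10734559],
       [  0.        ,   0.        ,   1.        ]]), 'eye': array([1.18763282, 0.37294153, 1.29687611]), 'orientation': array([ 37.21338995,  -0.78524933, 120.09260636])}
side {'K': array([[406.01959973,   0.        , 315.76124033],
       [  0.        , 406.01959973, 191.60089291],
       [  0.        ,   0.        ,   1.        ]]), 'eye': array([-0.20832668, -0.70536087,  0.95314892]), 'orientation': array([ 51.44913248,  -1.26229963, -43.83967714])}
wrist {'K': array([[336.98765381,   0.        , 317.2895909 ],
       [  0.        , 336.98765381, 198.15282198],
       [  0.        ,   0.        ,   1.        ]]), 'tool_from_camera': array([[ 6.36046815e-05, -9.50971353e-01, -3.09278970e-01,
        -8.47355221e-02],
       [-1.48829908e-05,  3.09278970e-01, -9.50971355e-01,
        -1.41708195e-01],
       [ 9.99999998e-01,  6.50892263e-05,  5.51829251e-06,
        -1.53233190e-04],
       [ 0.00000000e+00,  0.00000000e+00,  0.00000000e+00,
         1.00000000e+00]])}
```

View pics/scene0.png

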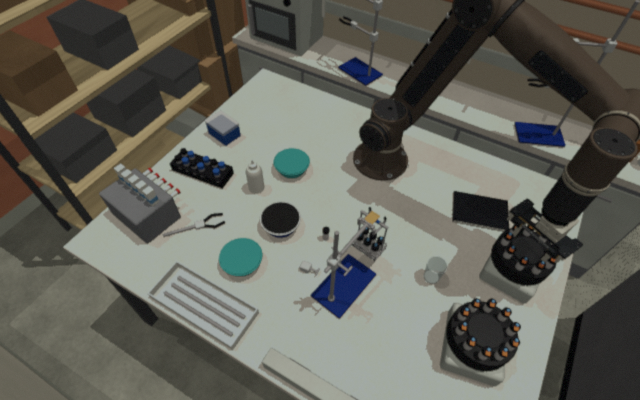

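View pics/side0.png

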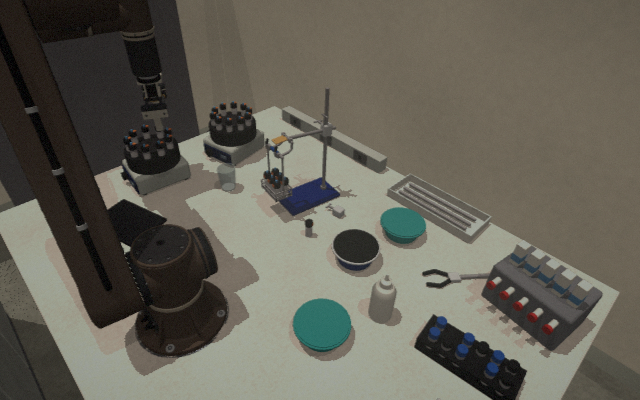

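View pics/wrist0.png

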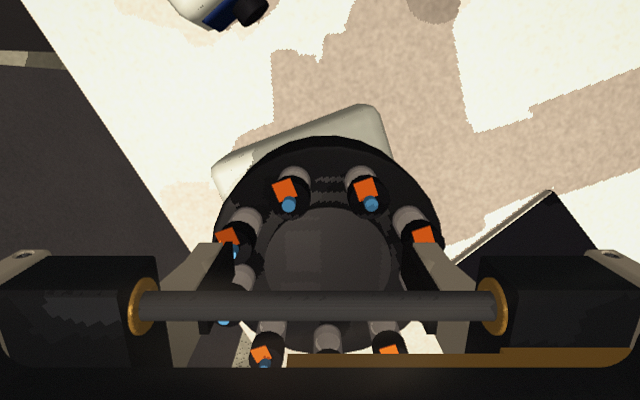

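The scene view shows the stand with its base at about (343,285), the brass keeper at (373,217), the black-matted support at (281,220) and two turquoise look-alikes at (292,163) and (241,257). In the side view the keeper is at (280,141) and the support at (356,250).

```bash
cat > h.py <<'E'
import numpy as np,cv2
from scipy.spatial.transform import Rotation as R
from plant import r,capture,camera_info
def ext(n,st=None):
    i=camera_info(n)
    if n=="wrist":
        st=st or r.get_state(); T=np.array(i["tool_from_camera"])
        Rt=R.from_euler('xyz',st["eef_rot"],degrees=True).as_matrix()
        return i["K"],Rt@T[:3,:3],Rt@T[:3,3]+st["tcp_pos"]
    return i["K"],R.from_euler('xyz',i["orientation"],degrees=True).as_matrix(),np.array(i["eye"])
def ray(E,u,v):
    K,Rm,e=E
    d=np.array([(u-K[0,2])/K[0,0],-(v-K[1,2])/K[1,1],-1.0]); return Rm@d
def pts(E,d):
    K,Rm,e=E; v,u=np.mgrid[:d.shape[0],:d.shape[1]]
    c=np.stack([(u-K[0,2])/K[0,0]*d,-(v-K[1,2])/K[1,1]*d,-d],-1)
    P=c@Rm.T+e; P[d<=0]=np.nan; return P
def onz(E,u,v,z):
    d=ray(E,u,v); e=E[2]; return e+d*(z-e[2])/d[2]
def tri(E1,p1,E2,p2):
    d1=ray(E1,*p1);d2=ray(E2,*p2);A=np.stack([d1,-d2],1)
    t=np.linalg.lstsq(A,E2[2]-E1[2],rcond=None)[0]
    a=E1[2]+d1*t[0];b=E2[2]+d2*t[1]; return (a+b)/2,np.linalg.norm(a-b)
def proj(E,p):
    K,Rm,e=E;c=Rm.T@(np.array(p)-e); return K[0,0]*c[0]/-c[2]+K[0,2],-K[1,1]*c[1]/-c[2]+K[1,2]
E
python3 - <<'E'
from h import *
P={}
for n in["scene","side"]:
    z=np.load(f"pics/{n}0.npz");E=ext(n);P[n]=pts(E,z["d"])
    im=z["p"]
    c=dict(scene=(345,250),side=(310,160))[n]
    y,x=c[1],c[0]
    cr=im[max(0,y-75):y+75,x-100:x+100]
    cv2.imwrite(f"pics/{n}_crop.png",cv2.resize(cr,None,fx=4,fy=4,interpolation=cv2.INTER_CUBIC)[:,:,::-1])
    print(n,(z["d"]>0).mean())
for n,L in dict(scene=[(373,217),(336,235),(331,300),(281,219),(241,257)],side=[(280,141),(356,250),(326,92)]).items():
    for u,v in L: print(n,u,v,P[n][v,u].round(3))
E
```

```text
scene 0.9959140625
side 0.9959375
scene 373 217 [0.482 0.164 0.284]
scene 336 235 [0.67  0.134 0.412]
scene 331 300 [0.671 0.137 0.025]
scene 281 219 [ 0.502 -0.168  0.055]
scene 241 257 [ 0.702 -0.199  0.052]
side 280 141 [0.478 0.15  0.283]
side 356 250 [ 0.481 -0.192  0.055]
side 326 92 [0.654 0.128 0.401]
```

View pics/scene_crop.png

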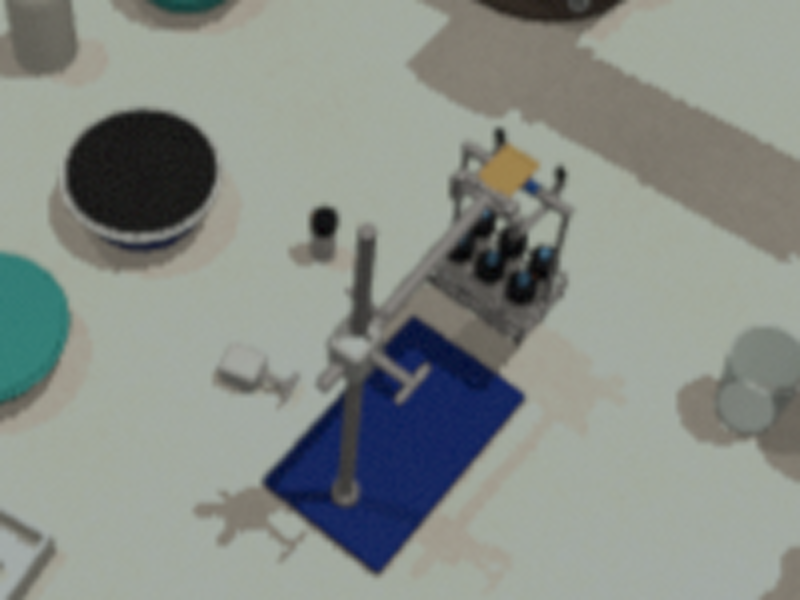

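View pics/side_crop.png

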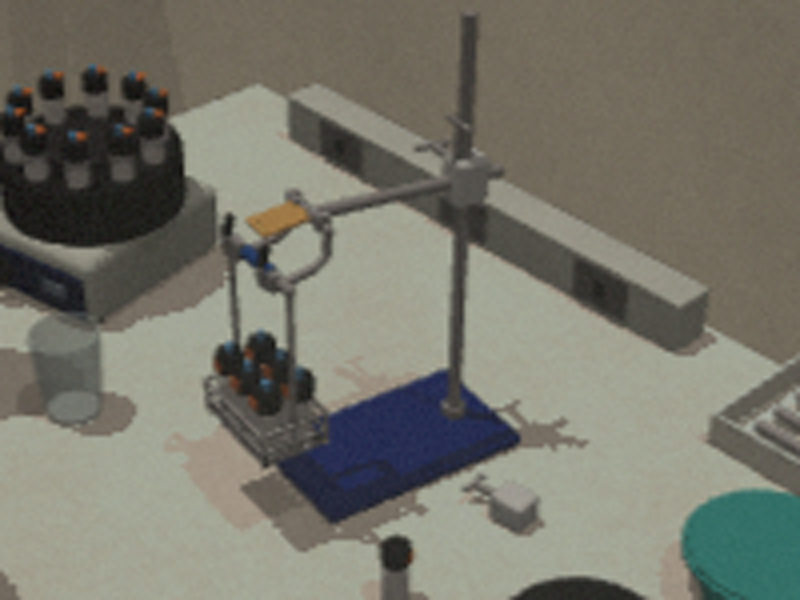

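```bash
python3 - <<'E'
from h import *
for n in["scene","side"]:
    z=np.load(f"pics/{n}0.npz");E=ext(n);P=pts(E,z["d"]);im=z["p"].astype(int);hsv=cv2.cvtColor(z["p"],cv2.COLOR_RGB2HSV)
    h,s,v=[hsv[...,i].astype(int) for i in range(3)]
    X,Y,Z=P[...,0],P[...,1],P[...,2]
    near=(X>.35)&(X<.8)&(Y>0)&(Y<.3)
    blue=(h>105)&(h<135)&(s>150)&near
    m=blue&(Z<.04)
    q=P[m]; rect=cv2.minAreaRect(q[:,:2].astype(np.float32)); print(n,"plate",rect,np.median(q[:,2]))
    sl=blue&(Z>.2); print("sleeve",sl.sum(),P[sl].mean(0) if sl.any() else 0, np.argwhere(sl).mean(0) if sl.any() else 0)
    br=(h>10)&(h<28)&(s>110)&(v>110)&near&(Z>.2)
    q=P[br];print("brass",br.sum(),q.mean(0),q.min(0),q.max(0),np.argwhere(br).mean(0))
    c=q.mean(0);u,S,V=np.linalg.svd(q-c);print(S/np.sqrt(len(q)),V)
    rod=near&(Z>.06)&(Z<.2)&(X>.62)&(X<.72)&(Y>.1)&(Y<.17);print("rod",np.median(P[rod],axis=0),rod.sum())
    k=(X>.38)&(X<.62)&(Y>-.28)&(Y<-.06)&(Z>.04)&(Z<.1)
    q=P[k];(cx,cy),rr=cv2.minEnclosingCircle(q[:,:2].astype(np.float32));print("supp",cx,cy,rr,np.percentile(q[:,2],[5,50,95]))
    mm=k&(v<70)
    ys,xs=np.nonzero(mm);print("mat px",xs.mean(),ys.mean(),np.median(P[mm],axis=0),cv2.minEnclosingCircle(P[mm][:,:2].astype(np.float32)))
E
```

```text
scene plate ((0.5953260660171509, 0.14350995421409607), (0.11966945230960846, 0.20607678592205048), 80.45919799804688) 0.013491400710754387
sleeve 2 [0.46721261 0.17621086 0.25319661] [221.  377.5]
brass 91 [0.48408319 0.16065515 0.28316733] [0.45030763 0.14219837 0.25603659] [0.5061432  0.17490568 0.28925891] [217.13186813 371.61538462]
[0.0115047  0.00806024 0.0029567 ] [[ 0.98327555  0.00994099  0.1818526 ]
 [ 0.02440336 -0.99669643 -0.07746426]
 [ 0.18048176  0.08060652 -0.98026982]]
rod [0.66814082 0.13355235 0.13620125] 85
supp 0.49798449873924255 -0.1745372861623764 0.0765925794839859 [0.050546   0.05534142 0.05994447]
mat px 279.7836919592299 217.4881087202718 [ 0.49766967 -0.17507645  0.05564511] ((0.497920960187912, -0.17656543850898743), 0.07058242708444595)
side plate ((0.601150393486023, 0.15363900363445282), (0.0496809296309948, 0.09175646305084229), 63.277557373046875) 0.013345744506041979
sleeve 1 [0.46400659 0.17412563 0.25155176] [148. 272.]
brass 71 [0.48277315 0.15944593 0.28298005] [0.45942836 0.14260571 0.27958768] [0.50656087 0.17447477 0.28587914] [139.26760563 279.14084507]
[0.01315059 0.00842821 0.00122599] [[-0.99958339 -0.00465714 -0.02848417]
 [-0.00354626  0.99923577 -0.03892687]
 [ 0.02864369 -0.03880965 -0.998836  ]]
rod [0.65674088 0.12823981 0.12764269] 115
supp 0.5204918384552002 -0.1852787435054779 0.10187560319900513 [0.05045062 0.05447777 0.05747299]
mat px 355.7536606373816 245.82773471145563 [ 0.49302243 -0.17905185  0.05477555] ((0.5211408138275146, -0.19312632083892822), 0.0996386930346489)
```

Request:
{"op": "apply_moves", "data": {"deltas": [{"ty":-0.03},{"ty":-0.07},{"ty":-0.11},{"ty":-0.14},{"ty":-0.16}]}}

```text
invalid input at $.deltas[0]: expected keys tx, ty, tz, turn, gripper
```

```bash
python3 - <<'E'
from h import *
E=[ext("scene"),ext("side")]
# crop coords ->pixels: scene crop origin (245,175), side (210,85), scale 4
f=lambda n,x,y:(x/4+245-.375,y/4+175-.375) if n==0 else (x/4+210-.375,y/4+85-.375)
for nm,a,b in [("rodtop",(366,230),(468,17)),("rodbase",(345,492),(455,405)),("tipL",(499,136),(229,222)),("tipR",(560,175),(262,250)),("sleeve",(533,186),(254,255)),("brassC",(509,170),(279,220))]:
    print(nm,*tri(E[0],f(0,*a),E[1],f(1,*b)))
for n,L in dict(scene=[(255,175),(325,232),(306,266),(435,268),(255,186)],side=[(382,298),(309,228),(339,210)]).items():
    z=np.load(f"pics/{n}0.npz");P=pts(ext(n),z["d"])
    for u,v in L: print(n,u,v,P[v,u].round(3))
E
```

```text
rodtop [0.65925498 0.13008471 0.4091124 ] 0.0017176986327925945
rodbase [0.66256452 0.13096534 0.02017794] 0.0005875922841360458
tipL [0.44967524 0.15324415 0.29002928] 0.03342972328391081
tipR [0.46360394 0.18112596 0.25788657] 0.031519771242822896
sleeve [0.46644505 0.17514642 0.249496  ] 0.004695392377261425
brassC [0.48322533 0.16034438 0.28136815] 0.0018284110019691666
scene 255 175 [ 0.413 -0.339  0.11 ]
scene 325 232 [ 0.471 -0.001  0.058]
scene 306 266 [0.608 0.002 0.028]
scene 435 268 [0.386 0.388 0.024]
scene 255 186 [ 0.42  -0.342  0.05 ]
side 382 298 [ 0.367 -0.375  0.105]
side 309 228 [ 0.45  -0.017  0.044]
side 339 210 [ 0.6   -0.009  0.027]
```

Request:
{"op": "apply_moves", "data": {"deltas": [{"tx":0,"ty":-0.03,"tz":0,"turn":0,"gripper":0.06},{"tx":0,"ty":-0.07,"tz":0,"turn":0,"gripper":0.05},{"tx":0,"ty":-0.11,"tz":0,"turn":0,"gripper":0.04},{"tx":0,"ty":-0.14,"tz":0,"turn":0,"gripper":0.03},{"tx":0,"ty":-0.16,"tz":0,"turn":0,"gripper":0.03}], "newtons": 20}}

```text
time_s: 0.65
tcp_pos: [0.298, 0.6059, 0.4064]
eef_rot: [-90.2, -0.0, 153.8]
contact_force: [-0.3, -0.5, -0.0]
gripper_width: 0.0532
```

Request:
{"op": "apply_moves", "data": {"deltas": [{"tx":0,"ty":0,"tz":0,"turn":0.1,"gripper":0.03},{"tx":0,"ty":0,"tz":0,"turn":0.24,"gripper":0.03},{"tx":0,"ty":0,"tz":0,"turn":0.38,"gripper":0.03},{"tx":0,"ty":0,"tz":0,"turn":0.52,"gripper":0.03},{"tx":0,"ty":0,"tz":0,"turn":0.64,"gripper":0.03}]}}

```text
time_s: 1.15
tcp_pos: [0.2976, 0.6057, 0.4031]
eef_rot: [-90.0, 0.0, 116.8]
contact_force: [-0.2, -0.0, 0.2]
gripper_width: 0.0299
```

Request:
{"op": "apply_moves", "data": {"deltas": [{"tx":0,"ty":0,"tz":0,"turn":0.14,"gripper":0.03},{"tx":0,"ty":0,"tz":0,"turn":0.28,"gripper":0.03},{"tx":0,"ty":0,"tz":0,"turn":0.42,"gripper":0.03},{"tx":0,"ty":0,"tz":0,"turn":0.56,"gripper":0.03},{"tx":0,"ty":0,"tz":0,"turn":0.641,"gripper":0.03}]}}

```text
time_s: 1.65
tcp_pos: [0.2977, 0.6057, 0.4031]
eef_rot: [-90.0, 0.0, 80.1]
contact_force: [-0.4, 0.2, 0.8]
gripper_width: 0.0303
```

Request:
{"op": "apply_moves", "data": {"deltas": [{"tx":-0.02,"ty":0,"tz":-0.01,"turn":0,"gripper":0.03},{"tx":-0.06,"ty":0,"tz":-0.03,"turn":0,"gripper":0.03},{"tx":-0.1,"ty":0,"tz":-0.05,"turn":0,"gripper":0.03},{"tx":-0.14,"ty":0,"tz":-0.07,"turn":0,"gripper":0.03},{"tx":-0.18,"ty":0,"tz":-0.09,"turn":0,"gripper":0.03}]}}

```text
time_s: 2.15
tcp_pos: [0.3567, 0.4115, 0.4033]
eef_rot: [-90.0, 0.0, 80.5]
contact_force: [0.7, 0.5, 0.4]
gripper_width: 0.0302
```

Request:
{"op": "apply_moves", "data": {"deltas": [{"tx":-0.04,"ty":0,"tz":-0.02,"turn":0,"gripper":0.03},{"tx":-0.08,"ty":0,"tz":-0.04,"turn":0,"gripper":0.03},{"tx":-0.12,"ty":0,"tz":-0.06,"turn":0,"gripper":0.03},{"tx":-0.16,"ty":0,"tz":-0.08,"turn":0,"gripper":0.03},{"tx":-0.2,"ty":0,"tz":-0.1,"turn":0,"gripper":0.03}]}}

```text
time_s: 2.65
tcp_pos: [0.4218, 0.1976, 0.4037]
eef_rot: [-90.0, -0.0, 80.5]
contact_force: [0.2, -0.1, -0.4]
gripper_width: 0.0301
```

Request:
{"op": "apply_moves", "data": {"deltas": [{"tx":-0.03,"ty":0,"tz":-0.02,"turn":0,"gripper":0.03},{"tx":-0.06,"ty":0,"tz":-0.04,"turn":0,"gripper":0.03},{"tx":-0.076,"ty":0,"tz":-0.05,"turn":0,"gripper":0.03},{"tx":-0.076,"ty":0,"tz":-0.05,"turn":0,"gripper":0.03},{"tx":-0.076,"ty":0,"tz":-0.05,"turn":0,"gripper":0.03}]}}

```text
time_s: 3.15
tcp_pos: [0.4586, 0.1159, 0.4034]
eef_rot: [-90.0, -0.0, 80.4]
contact_force: [0.7, 0.1, -0.4]
gripper_width: 0.0299
```

```bash
python3 - <<'E'
from h import *
st=r.get_state(); p,d=capture("wrist"); np.savez("pics/w1.npz",p=p,d=d,pos=st["tcp_pos"],rot=st["eef_rot"],)
cv2.imwrite("pics/w1.png",p[:,:,::-1]); print(st["tcp_pos"],st["eef_rot"],st["qd"])
E
```

```text
[0.45855325 0.11588169 0.40338984] [-8.99831267e+01 -8.21692453e-04  8.03517823e+01] [ 1.49512832e+00  2.29944479e-03  1.23197938e-02  6.43002124e-04
 -4.71262323e-02 -1.03468096e-01]
```

View pics/w1.png

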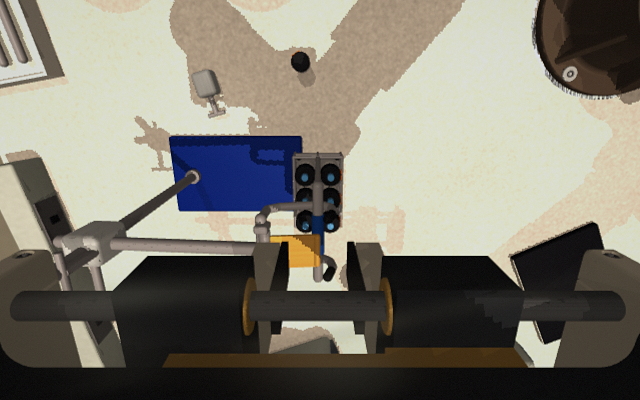

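The wrist view shows the hook partly hidden behind the fingers, with the keeper at (295,250), so I shift across to clear it.

Request:
{"op": "apply_moves", "data": {"deltas": [{"tx":0.03,"ty":0,"tz":0,"turn":0,"gripper":0.03},{"tx":0.06,"ty":0,"tz":0,"turn":0,"gripper":0.03},{"tx":0.07,"ty":0,"tz":0,"turn":0,"gripper":0.03},{"tx":0.07,"ty":0,"tz":0,"turn":0,"gripper":0.03},{"tx":0.07,"ty":0,"tz":0,"turn":0,"gripper":0.03}]}}

```text
time_s: 3.7
tcp_pos: [0.4698, 0.1856, 0.4034]
eef_rot: [-90.0, 0.0, 80.5]
contact_force: [-0.5, -0.2, -0.2]
gripper_width: 0.0302
```

```bash
python3 - <<'E'
from h import *
st=r.get_state(); p,d=capture("wrist"); np.savez("pics/w2.npz",p=p,d=d,pos=st["tcp_pos"],rot=st["eef_rot"],)
cv2.imwrite("pics/w2.png",cv2.resize(p[60:260,200:440],None,fx=3,fy=3,interpolation=cv2.INTER_CUBIC)[:,:,::-1]); print(st["tcp_pos"],st["eef_rot"],st["qd"])
E
```

```text
[0.46982712 0.18558746 0.40339287] [-8.99799800e+01  3.23028308e-02  8.05177313e+01] [-0.96128328 -0.6815188  -0.17621352  0.07567463  0.11290796  0.11881601]
```

View pics/w2.png

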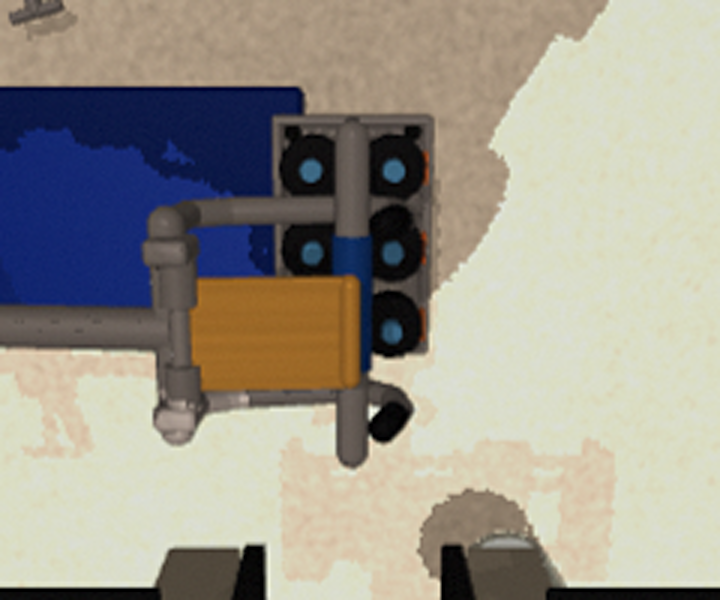

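The close-up shows the handle bar running vertically at crop column 352 with the blue sleeve at rows 237–370. The keeper spans columns 190–360 and rows 277–388, and the tips are at (393,222) and (392,420). The jaws are square to the bar.

```bash
python3 - <<'E'
from h import *
z=np.load("pics/w2.npz");st=dict(tcp_pos=z["pos"],eef_rot=z["rot"]);E=ext("wrist",st);P=pts(E,z["d"])
Rt=R.from_euler('xyz',z["rot"],degrees=True).as_matrix()
T=lambda q:(np.asarray(q)-z["pos"])@Rt
f=lambda x,y:(x/3+200-.33,y/3+60-.33)
for nm,c,zz in [("sleeve top end",(352,237),.255),("sleeve bot",(352,370),.255),("bar top",(352,122),.25),("bar bot",(352,463),.25)]:
    q=onz(E,*f(*c),zz);print(nm,q.round(4),"tool",T(q).round(4))
for nm,c in [("bar",(352,160)),("bar",(352,205)),("bar2",(352,425)),("sleeve",(366,330)),("slv",(352,255)),("k free",(350,330)),("k free2",(335,330)),("kmid",(275,330)),("k hinge",(200,330)),("tip",(392,420)),("tip2",(393,215)),("crossbar",(178,330)),("arm",(60,326)),("prong1",(270,208))]:
    u,v=[int(round(a)) for a in f(*c)]
    q=np.nanmedian(P[v-1:v+2,u-1:u+2].reshape(-1,3),axis=0);print(nm,q.round(4),"tool",T(q).round(4))
# keeper plane
hsv=cv2.cvtColor(z["p"],cv2.COLOR_RGB2HSV);h,s,v=[hsv[...,i].astype(int) for i in range(3)]
m=(h>10)&(h<28)&(s>120)&(v>100);m[:140]=0;m[195:]=0;m[:,:263]=0;m[:,316:]=0
q=T(P[m]);A=np.c_[q[:,2],q[:,0],np.ones(len(q))];co=np.linalg.lstsq(A,q[:,1],rcond=None)[0]
print(len(q),"slope deg d(ty)/d(tz)",np.degrees(np.arctan(co[0])),q.min(0),q.max(0))
E
```

```text
sleeve top end [0.4632 0.1425 0.255 ] tool [-0.0435  0.1484 -0.0007]
sleeve bot [0.4697 0.1813 0.255 ] tool [-0.0042  0.1484 -0.0007]
bar top [0.4581 0.1115 0.25  ] tool [-0.0749  0.1534 -0.0007]
bar bot [0.4749 0.2123 0.25  ] tool [ 0.0272  0.1534 -0.0007]
bar [0.4597 0.1214 0.2551] tool [-0.0649  0.1483 -0.0007]
bar [0.4617 0.1335 0.2558] tool [-0.0526  0.1476 -0.0007]
bar2 [0.4725 0.1981 0.255 ] tool [ 0.0128  0.1483 -0.0006]
sleeve [0.4635 0.1705 0.2539] tool [-0.0159  0.1495  0.0037]
slv [0.4641 0.1477 0.2567] tool [-0.0382  0.1467 -0.0007]
k free [0.4674 0.1626 0.2849] tool [-0.023   0.1185 -0.0014]
k free2 [0.4714 0.1622 0.2834] tool [-0.0227  0.12   -0.0054]
kmid [0.487  0.1595 0.2843] tool [-0.0228  0.1191 -0.0213]
k hinge [0.5062 0.1558 0.2859] tool [-0.0233  0.1175 -0.0408]
tip [0.4604 0.1906 0.2803] tool [0.0035 0.1231 0.0101]
tip2 [0.451  0.135  0.2798] tool [-0.0529  0.1236  0.0102]
crossbar [0.5112 0.1546 0.2877] tool [-0.0237  0.1157 -0.0459]
arm [0.5429 0.149  0.2818] tool [-0.024   0.1216 -0.0782]
prong1 [0.485  0.1311 0.2491] tool [-0.0511  0.1543 -0.024 ]
 ** On entry to DLASCL parameter number  4 had an illegal value
 ** On entry to DLASCL parameter number  4 had an illegal valueTraceback (most recent call last):
  File "<stdin>", line 14, in <module>
    x, resids, rank, s = _umath_linalg.lstsq(a, b, rcond,
                         ~~~~~~~~~~~~~~~~~~~^^^^^^^^^^^^^
                                             signature=signature)
                                             ^^^^^^^^^^^^^^^^^^^^
    raise LinAlgError("SVD did not converge in Linear Least Squares")
numpy.linalg.LinAlgError: SVD did not converge in Linear Least Squares
```

```bash
python3 - <<'E'
from h import *
z=np.load("pics/w2.npz");st=dict(tcp_pos=z["pos"],eef_rot=z["rot"]);E=ext("wrist",st);P=pts(E,z["d"])
Rt=R.from_euler('xyz',z["rot"],degrees=True).as_matrix()
Q=(P-z["pos"])@Rt
H=np.stack([-(Q[...,2]+.0007),Q[...,0]+.0235,P[...,2]-.250],-1)*1000
m=(abs(H[...,1])<13)&(H[...,0]>-12)&(H[...,0]<48)&(H[...,2]>18)&(H[...,2]<60)
h=H[m]
for a in range(-8,48,3):
    k=h[(h[:,0]>=a)&(h[:,0]<a+3)]
    if len(k):print(a,len(k),np.median(k[:,2]).round(1),k[:,0].min().round(1))
k=h[(h[:,0]>6)&(h[:,0]<34)];print("slope",np.degrees(np.arctan(np.polyfit(k[:,0],k[:,2],1)[0])))
m=(abs(H[...,1])<6)&(H[...,0]>60)&(H[...,0]<200)&(H[...,2]>5)
h=H[m]
for a in range(60,200,10):
    k=h[(h[:,0]>=a)&(h[:,0]<a+10)]
    if len(k):print("arm",a,len(k),np.percentile(k[:,2],90).round(1))
for y0 in(-28,28):
    m=(abs(H[...,1]-y0)<9)&(H[...,0]<-4)&(H[...,0]>-22)&(H[...,2]>5)&(H[...,2]<60)
    h=H[m];print(y0,len(h),h.min(0).round(1),np.median(h,axis=0).round(1),h.max(0).round(1))
    m=(abs(H[...,1]-y0)<4)&(H[...,0]<60)&(H[...,0]>3)&(H[...,2]>-15)
    h=H[m]
    print([(a,np.median(h[(h[:,0]>=a)&(h[:,0]<a+5),2]).round(1)) for a in range(5,55,5)])
E
```

```text
-5 8 32.7 -2.4
-2 129 34.3 -1.6
1 131 33.8 1.5
4 98 33.4 4.7
7 127 33.7 7.0
10 127 33.9 10.1
13 126 34.2 13.2
16 123 34.4 16.0
19 118 34.6 19.0
22 123 34.7 22.0
25 124 35.0 25.0
28 121 35.3 28.0
31 124 35.4 31.0
34 123 35.6 34.0
37 126 35.8 37.0
40 133 36.5 40.1
43 129 38.3 43.0
46 68 37.9 46.0
slope 4.107916732897883
arm 60 1793 241.7
arm 70 1063 222.9
arm 80 1105 223.3
arm 90 158 30.8
arm 100 164 29.6
arm 110 167 29.0
arm 120 161 28.1
arm 130 151 27.1
arm 140 154 26.1
arm 150 163 25.2
arm 160 155 24.4
arm 170 148 23.6
arm 180 580 52.3
arm 190 1204 93.0
-28 163 [-17.5 -30.5   5.1] [-10.9 -27.3  29.8] [ -4.3 -19.1  34. ]
[(5, np.float64(-3.6)), (10, np.float64(-2.9)), (15, np.float64(-1.5)), (20, np.float64(-0.9)), (25, np.float64(-0.1)), (30, np.float64(0.8)), (35, np.float64(2.7)), (40, np.float64(13.5)), (45, np.float64(32.3)), (50, np.float64(31.7))]
28 173 [-17.7  25.1   5.2] [-10.9  27.6  27.5] [-5.  33.4 34.3]
[(5, np.float64(-3.0)), (10, np.float64(148.9)), (15, np.float64(184.5)), (20, np.float64(-0.8)), (25, np.float64(-0.0)), (30, np.float64(0.7)), (35, np.float64(3.7)), (40, np.float64(19.8)), (45, np.float64(34.7)), (50, np.float64(39.0))]
```

Tilt comes out at about 5° nose up (keeper slope 4.1° against 9° when level, arm slope 5°). Sleeve centre is at tool offset (-23.5, –, -0.7) mm, z ≈ 0.250. I go in with the rear finger over the keeper's free end.

Request:
{"op": "apply_moves", "data": {"deltas": [{"tx":-0.01,"ty":0,"tz":0.012,"turn":0,"gripper":0.03},{"tx":-0.0235,"ty":0,"tz":0.026,"turn":0,"gripper":0.03},{"tx":-0.0235,"ty":0.03,"tz":0.026,"turn":0,"gripper":0.03},{"tx":-0.0235,"ty":0.06,"tz":0.026,"turn":0,"gripper":0.03},{"tx":-0.0235,"ty":0.085,"tz":0.026,"turn":0,"gripper":0.03}]}}

```text
time_s: 4.25
tcp_pos: [0.4396, 0.1651, 0.3178]
eef_rot: [-90.0, -0.1, 80.4]
contact_force: [0.7, 0.8, 0.4]
gripper_width: 0.0303
```

```bash
python3 - <<'E'
from h import *
st=r.get_state(); p,d=capture("wrist")
cv2.imwrite("pics/w3.png",p[100:400,120:520,::-1].repeat(2,0).repeat(2,1)); print(st["tcp_pos"],st["eef_rot"],st["contact_force"])
s,_=capture("side");cv2.imwrite("pics/s3.png",cv2.resize(s[85:235,210:410],None,fx=4,fy=4,interpolation=cv2.INTER_CUBIC)[:,:,::-1])
z=np.load("pics/w2.npz");Rt=R.from_euler('xyz',z["rot"],degrees=True).as_matrix()
q=(st["tcp_pos"]-z["pos"])@Rt;print("gap centre hook x,y, tip z:",-(q[2]+.0007),q[0]+.0235,st["tcp_pos"][2]-.017-.25)
E
```

```text
[0.43956357 0.16514296 0.31784164] [-9.00203043e+01 -6.51146999e-02  8.03879177e+01] [0.69665583 0.77205855 0.38523863]
gap centre hook x,y, tip z: -0.027152072203309258 -0.001602614062475645 0.05084163661573038
```

View pics/w3.png

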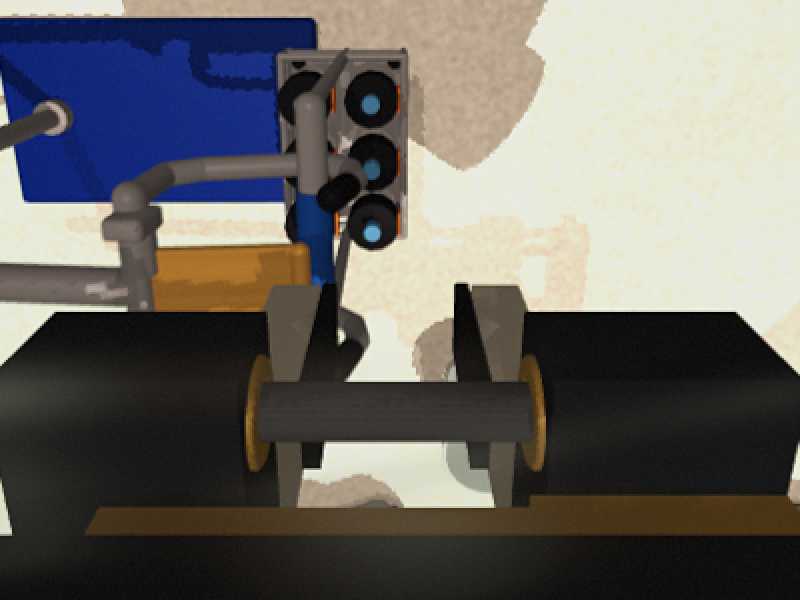

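View pics/s3.png

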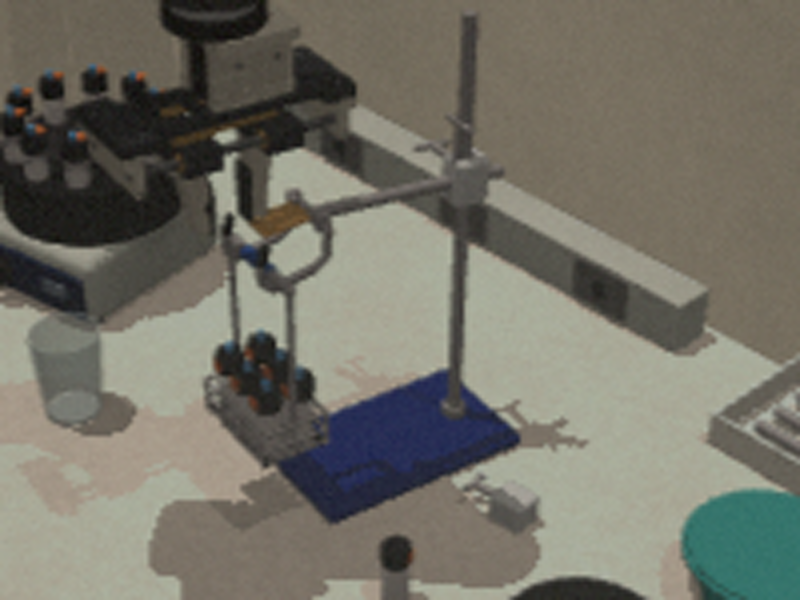

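The wrist and side views show the rear finger above the keeper's free end and the front finger clear in front. I press down slowly.

Request:
{"op": "apply_moves", "data": {"deltas": [{"tx":0.001,"ty":0.006,"tz":0,"turn":0,"gripper":0.03},{"tx":0.001,"ty":0.012,"tz":0,"turn":0,"gripper":0.03},{"tx":0.001,"ty":0.016,"tz":0,"turn":0,"gripper":0.03},{"tx":0.001,"ty":0.019,"tz":0,"turn":0,"gripper":0.03},{"tx":0.001,"ty":0.022,"tz":0,"turn":0,"gripper":0.03}]}}

```text
time_s: 4.85
tcp_pos: [0.4412, 0.1675, 0.2972]
eef_rot: [-90.1, -0.0, 80.4]
contact_force: [-0.2, 0.6, 4.3]
gripper_width: 0.0301
```

Request:
{"op": "apply_moves", "data": {"deltas": [{"tx":0,"ty":0.003,"tz":0,"turn":0,"gripper":0.03},{"tx":0,"ty":0.006,"tz":0,"turn":0,"gripper":0.03},{"tx":0,"ty":0.009,"tz":0,"turn":0,"gripper":0.03},{"tx":0,"ty":0.011,"tz":0,"turn":0,"gripper":0.03},{"tx":0,"ty":0.011,"tz":0,"turn":0,"gripper":0.03}]}}

```text
time_s: 5.35
tcp_pos: [0.4406, 0.1675, 0.2852]
eef_rot: [-90.0, -0.0, 80.4]
contact_force: [-0.3, -0.1, 4.4]
gripper_width: 0.0298
```

Request:
{"op": "apply_moves", "data": {"deltas": [{"tx":0,"ty":0.003,"tz":0,"turn":0,"gripper":0.03},{"tx":0,"ty":0.006,"tz":0,"turn":0,"gripper":0.03},{"tx":0,"ty":0.006,"tz":-0.003,"turn":0,"gripper":0.03},{"tx":0,"ty":0.006,"tz":-0.006,"turn":0,"gripper":0.03},{"tx":0,"ty":0.006,"tz":-0.009,"turn":0,"gripper":0.03}]}}

```text
time_s: 5.85
tcp_pos: [0.4479, 0.1655, 0.2781]
eef_rot: [-89.8, 0.1, 80.4]
contact_force: [-3.2, 0.2, 2.8]
gripper_width: 0.03
```

Request:
{"op": "apply_moves", "data": {"deltas": [{"tx":0,"ty":0,"tz":-0.004,"turn":0,"gripper":0.03},{"tx":0,"ty":0,"tz":-0.008,"turn":0,"gripper":0.03},{"tx":0,"ty":0,"tz":-0.012,"turn":0,"gripper":0.03},{"tx":0,"ty":0,"tz":-0.015,"turn":0,"gripper":0.03},{"tx":0,"ty":0,"tz":-0.017,"turn":0,"gripper":0.03}]}}

```text
time_s: 6.35
tcp_pos: [0.4636, 0.1625, 0.2772]
eef_rot: [-89.6, 0.2, 80.4]
contact_force: [-11.2, 2.4, 0.7]
gripper_width: 0.0304
```

```bash
cat >> h.py <<'E'
def hook():
    st=r.get_state();z=np.load("pics/w2.npz");Rt=R.from_euler('xyz',z["rot"],degrees=True).as_matrix()
    q=(st["tcp_pos"]-z["pos"])@Rt; f=st["contact_force"]@Rt
    print("hook x,y, tip z mm:",np.round([-(q[2]+.0007)*1e3,(q[0]+.0235)*1e3,(st["tcp_pos"][2]-.267)*1e3],1),"F hx,hy,z",(-f[2]).round(1),f[0].round(1),(-f[1]).round(1),"M",st["moment"].round(2),"w",st["gripper_width"].round(4),st["time_s"])
E
python3 - <<'E'
from h import *
hook()
p,d=capture("wrist")
cv2.imwrite("pics/w4.png",p[100:400,120:520,::-1].repeat(2,0).repeat(2,1))
E
```

```text
Traceback (most recent call last):
  File "h.py", line 29, in hook
    print("hook x,y, tip z mm:",np.round([-(q[2]+.0007)*1e3,(q[0]+.0235)*1e3,(st["tcp_pos"][2]-.267)*1e3],1),"F hx,hy,z",(-f[2]).round(1),f[0].round(1),(-f[1]).round(1),"M",st["moment"].round(2),"w",st["gripper_width"].round(4),st["time_s"])
                                                                                                                                                                                                       ^^^^^^^^^^^^^^^^^^^^^^^^^
AttributeError: 'float' object has no attribute 'round'
```

```bash
sed -i 's/st\["gripper_width"\].round(4)/round(st["gripper_width"],4)/' h.py
python3 - <<'E'
from h import *
hook()
p,d=capture("wrist")
cv2.imwrite("pics/w4.png",p[100:400,120:520,::-1].repeat(2,0).repeat(2,1))
E
```

```text
hook x,y, tip z mm: [-3.  -0.3 10.2] F hx,hy,z -11.5 0.5 0.7 M [ 1.01  3.94 -0.02] w 0.0304 6.35
```

View pics/w4.png

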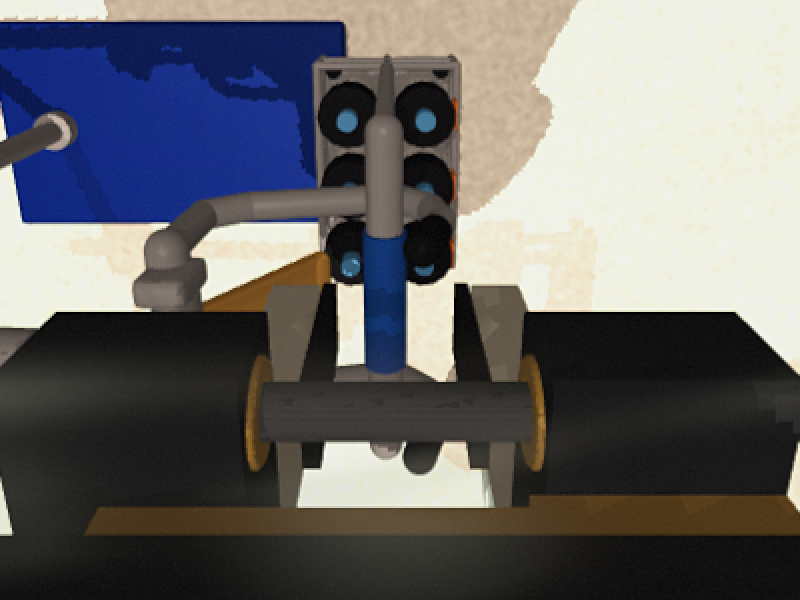

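The view shows the keeper swung down behind the rear finger and the sleeve between the open fingers, with the keeper pushing back at 11 N. Next I lower beside the sleeve.

Request:
{"op": "apply_moves", "data": {"deltas": [{"tx":0,"ty":0.004,"tz":0,"turn":0,"gripper":0.03},{"tx":0,"ty":0.008,"tz":0,"turn":0,"gripper":0.03},{"tx":0,"ty":0.012,"tz":-0.001,"turn":0,"gripper":0.03},{"tx":0,"ty":0.016,"tz":-0.002,"turn":0,"gripper":0.03},{"tx":0,"ty":0.02,"tz":-0.002,"turn":0,"gripper":0.03}]}}

```text
time_s: 6.9
tcp_pos: [0.4681, 0.1627, 0.2595]
eef_rot: [-90.0, 0.0, 80.4]
contact_force: [-3.2, 0.6, 10.3]
gripper_width: 0.0299
```

```bash
python3 - <<'E'
from h import *
hook()
p,d=capture("wrist")
cv2.imwrite("pics/w5.png",p[100:400,120:520,::-1].repeat(2,0).repeat(2,1))
s,_=capture("side");cv2.imwrite("pics/s5.png",cv2.resize(s[85:235,210:410],None,fx=4,fy=4,interpolation=cv2.INTER_CUBIC)[:,:,::-1])
E
```

```text
hook x,y, tip z mm: [ 1.4  0.7 -7.5] F hx,hy,z -3.3 0.1 10.3 M [ 0.15  0.77 -0.  ] w 0.0299 6.9
```

View pics/w5.png

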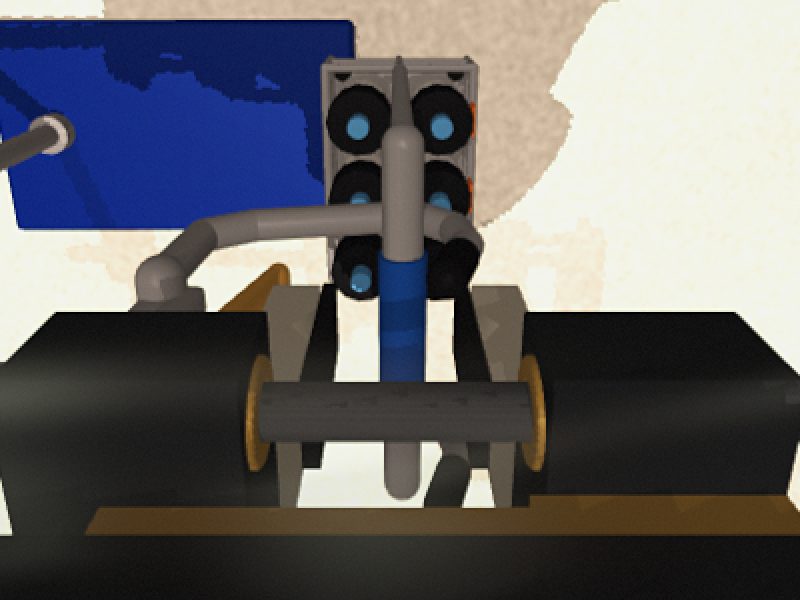

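View pics/s5.png

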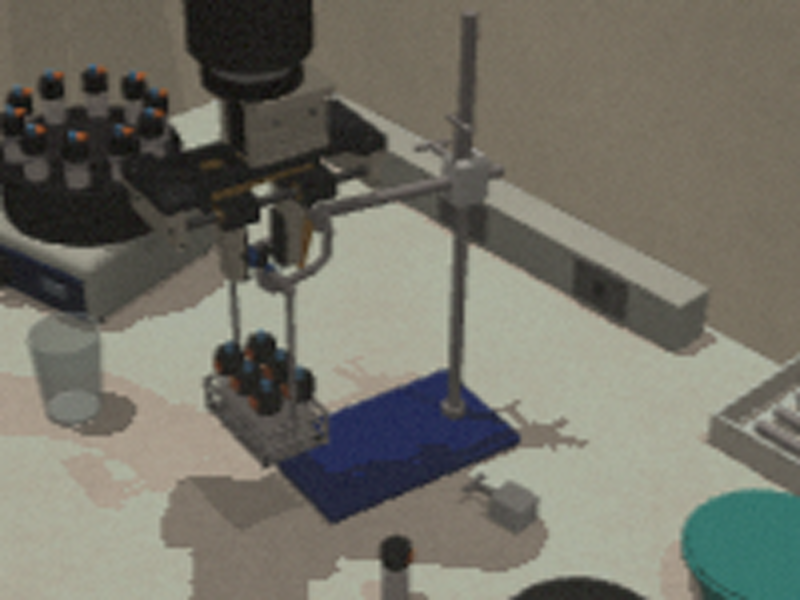

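Request:
{"op": "apply_moves", "data": {"deltas": [{"tx":0,"ty":0,"tz":0,"turn":0,"gripper":0.03},{"tx":0,"ty":0,"tz":0,"turn":0,"gripper":0.03}]}}

```text
time_s: 7.2
tcp_pos: [0.468, 0.1627, 0.2595]
eef_rot: [-89.9, 0.0, 80.4]
contact_force: [-4.1, 1.8, 7.3]
gripper_width: 0.03
```

```bash
python3 - <<'E'
from h import *
hook()
E
```

```text
hook x,y, tip z mm: [ 1.3  0.7 -7.5] F hx,hy,z -4.4 1.1 7.3 M [ 0.41  1.32 -0.02] w 0.03 7.2
```

Request:
{"op": "apply_moves", "data": {"deltas": [{"tx":0,"ty":-0.001,"tz":0.0005,"turn":0,"gripper":0.03},{"tx":0,"ty":-0.001,"tz":0.001,"turn":0,"gripper":0.03},{"tx":0,"ty":-0.001,"tz":0.001,"turn":0,"gripper":0.03}]}}

```text
time_s: 7.5
tcp_pos: [0.4667, 0.1628, 0.2601]
eef_rot: [-89.9, 0.0, 80.4]
contact_force: [-3.8, 1.8, 3.8]
gripper_width: 0.0297
```

```bash
python3 - <<'E'
from h import *
hook()
E
```

```text
hook x,y, tip z mm: [-0.   0.6 -6.9] F hx,hy,z -4.0 1.2 3.8 M [ 0.63  1.6  -0.  ] w 0.0297 7.5
```

Request:
{"op": "apply_moves", "data": {"deltas": [{"tx":0,"ty":0,"tz":0,"turn":0,"gripper":0.02},{"tx":0,"ty":0,"tz":0,"turn":0,"gripper":0.02},{"tx":0,"ty":0.001,"tz":0,"turn":0,"gripper":0.02},{"tx":0,"ty":0.002,"tz":0,"turn":0,"gripper":0.02}], "newtons": 15}}

```text
time_s: 7.9
tcp_pos: [0.4686, 0.1629, 0.26]
eef_rot: [-90.2, -0.0, 80.5]
contact_force: [-2.4, -2.2, 10.3]
gripper_width: 0.0201
```

```bash
python3 - <<'E'
from h import *
hook()
E
```

```text
hook x,y, tip z mm: [ 1.9  1.  -7. ] F hx,hy,z -2.0 -2.6 10.3 M [-0.21  0.26 -0.1 ] w 0.0201 7.9
```

Request:
{"op": "apply_moves", "data": {"deltas": [{"tx":-0.001,"ty":-0.002,"tz":0.002,"turn":0,"gripper":0.02},{"tx":-0.001,"ty":-0.003,"tz":0.002,"turn":0,"gripper":0.02},{"tx":-0.001,"ty":-0.003,"tz":0.002,"turn":0,"gripper":0.02}]}}

```text
time_s: 8.2
tcp_pos: [0.4654, 0.1631, 0.2618]
eef_rot: [-90.0, -0.1, 80.5]
contact_force: [-3.8, 4.4, 5.7]
gripper_width: 0.0202
```

```bash
python3 - <<'E'
from h import *
hook()
p,d=capture("wrist")
cv2.imwrite("pics/w6.png",p[100:400,120:520,::-1].repeat(2,0).repeat(2,1))
s,_=capture("side");cv2.imwrite("pics/s6.png",cv2.resize(s[105:180,240:340],None,fx=8,fy=8,interpolation=cv2.INTER_CUBIC)[:,:,::-1])
E
```

```text
hook x,y, tip z mm: [-1.3  0.7 -5.2] F hx,hy,z -4.5 3.7 5.7 M [1.5  0.98 0.05] w 0.0202 8.2
```

View pics/w6.png

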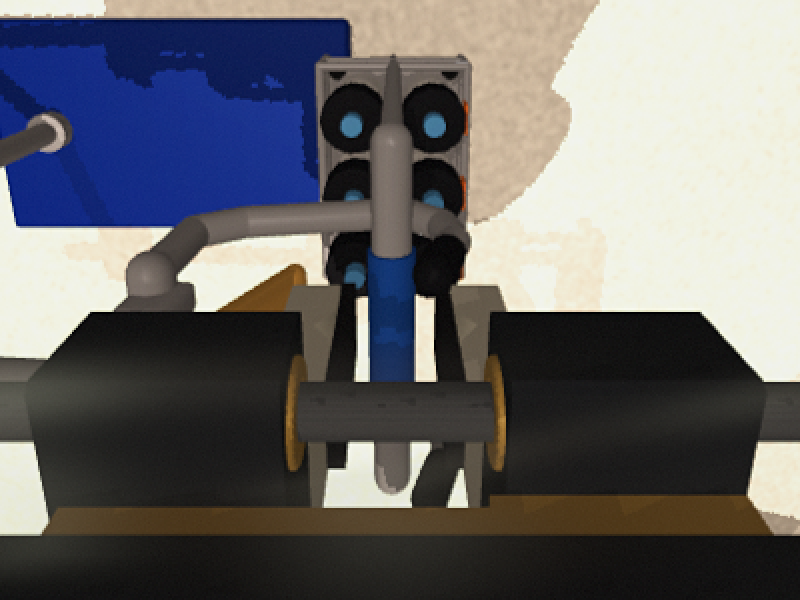

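View pics/s6.png

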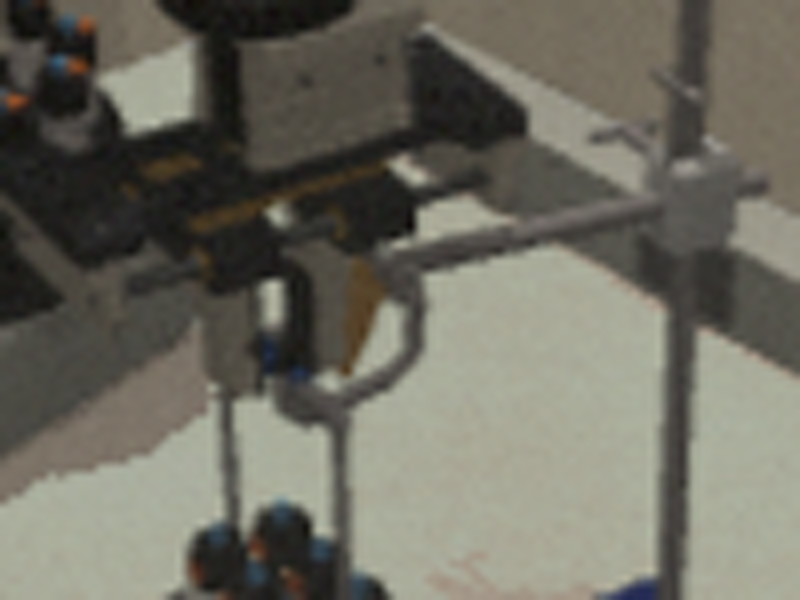

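Request:
{"op": "apply_moves", "data": {"deltas": [{"tx":-0.0,"ty":-0.001,"tz":0,"turn":0,"gripper":0.02},{"tx":0,"ty":-0.002,"tz":0,"turn":0,"gripper":0.02},{"tx":0,"ty":-0.002,"tz":0,"turn":0,"gripper":0.02},{"tx":0,"ty":-0.002,"tz":0,"turn":0,"gripper":0.02}]}}

```text
time_s: 8.7
tcp_pos: [0.4646, 0.1628, 0.2629]
eef_rot: [-89.9, -0.0, 80.4]
contact_force: [-4.5, 3.9, 1.6]
gripper_width: 0.0198
```

```bash
python3 - <<'E'
from h import *
hook()
E
```

```text
hook x,y, tip z mm: [-2.1  0.2 -4.1] F hx,hy,z -5.1 3.1 1.6 M [1.52 1.67 0.09] w 0.0198 8.7
```

Request:
{"op": "apply_moves", "data": {"deltas": [{"tx":0,"ty":0.0,"tz":-0.001,"turn":0,"gripper":0.018},{"tx":0,"ty":0.001,"tz":-0.002,"turn":0,"gripper":0.016},{"tx":0,"ty":0.001,"tz":-0.002,"turn":0,"gripper":0.014},{"tx":0,"ty":0.001,"tz":-0.002,"turn":0,"gripper":0.013}], "newtons": 8}}

```text
time_s: 9.1
tcp_pos: [0.4675, 0.1624, 0.2627]
eef_rot: [-90.0, -0.0, 80.4]
contact_force: [-2.7, 2.1, 6.0]
gripper_width: 0.0135
```

```bash
python3 - <<'E'
from h import *
hook()
p,d=capture("wrist")
cv2.imwrite("pics/w7.png",p[100:400,120:520,::-1].repeat(2,0).repeat(2,1))
E
```

```text
hook x,y, tip z mm: [ 0.8  0.3 -4.3] F hx,hy,z -3.0 1.6 6.0 M [1.01 1.09 0.05] w 0.0135 9.1
```

View pics/w7.png

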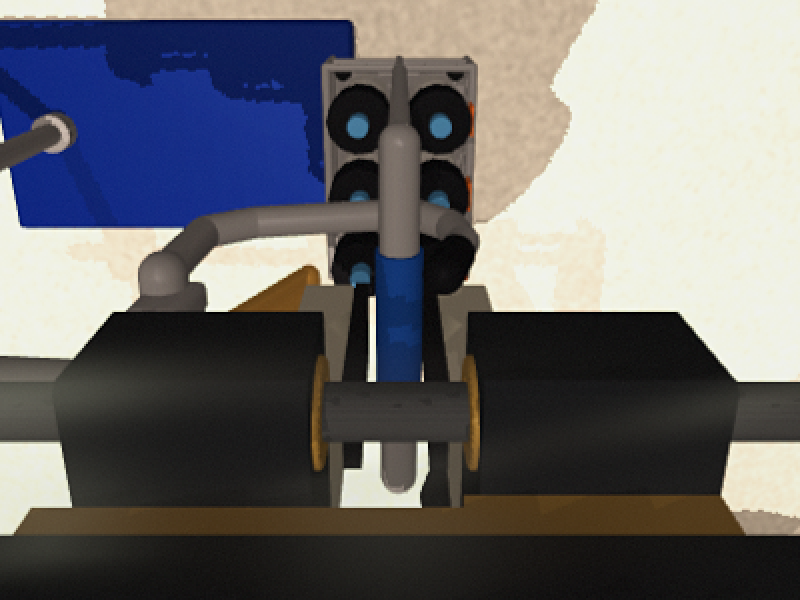

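The sleeve sits nearer the front finger (gap on the rear side at columns 360–377), so I shift forward slightly and close gently.

Request:
{"op": "apply_moves", "data": {"deltas": [{"tx":0,"ty":-0.0005,"tz":0.001,"turn":0,"gripper":0.013},{"tx":0,"ty":-0.001,"tz":0.0015,"turn":0,"gripper":0.012},{"tx":0,"ty":-0.001,"tz":0.0015,"turn":0,"gripper":0.01},{"tx":0,"ty":-0.001,"tz":0.0015,"turn":0,"gripper":0.01},{"tx":0,"ty":-0.001,"tz":0.0015,"turn":0,"gripper":0.01}], "newtons": 10}}

```text
time_s: 9.65
tcp_pos: [0.4664, 0.1626, 0.2641]
eef_rot: [-90.1, -0.1, 80.5]
contact_force: [-2.0, 2.6, 5.6]
gripper_width: 0.0116
```

```bash
python3 - <<'E'
from h import *
hook()
E
```

```text
hook x,y, tip z mm: [-0.3  0.3 -2.9] F hx,hy,z -2.4 2.3 5.6 M [0.8  0.58 0.05] w 0.0116 9.65
```

```bash
python3 - <<'E'
from h import *
hook()
st=r.get_state();Rt=R.from_euler('xyz',st["eef_rot"],degrees=True).as_matrix()
s,_=capture("side");x0,y0=250,110;sc=12
im=cv2.resize(s[y0:y0+50,x0:x0+66],None,fx=sc,fy=sc,interpolation=cv2.INTER_CUBIC)[:,:,::-1].copy()
E=ext("side")
for c,L in [((0,255,0),[(a,.017,b) for a in(-.0095,.0095) for b in(-.006,-.027,.006,.027)]),((0,0,255),[(a,.017+.0029-.0,b) for a in (-.02,.02) for b in (-.006,.006)])]:
    for l in L:
        u,v=proj(E,Rt@np.array(l)+st["tcp_pos"]); 
        if c[1]: cv2.circle(im,(int((u-x0+.5)*sc),int((v-y0+.5)*sc)),3,c,-1)
# seat sleeve ends
z=np.load("pics/w2.npz");R2=R.from_euler('xyz',z["rot"],degrees=True).as_matrix()
for a in(-.0435,-.0042):
    u,v=proj(E,R2@np.array([a,.1534,-.0007])+z["pos"]);cv2.circle(im,(int((u-x0+.5)*sc),int((v-y0+.5)*sc)),3,(0,0,255),-1)
cv2.imwrite("pics/s8.png",im)
E
```

```text
hook x,y, tip z mm: [-0.3  0.3 -2.9] F hx,hy,z -2.4 2.3 5.6 M [0.8  0.58 0.05] w 0.0116 9.65
```

View pics/s8.png

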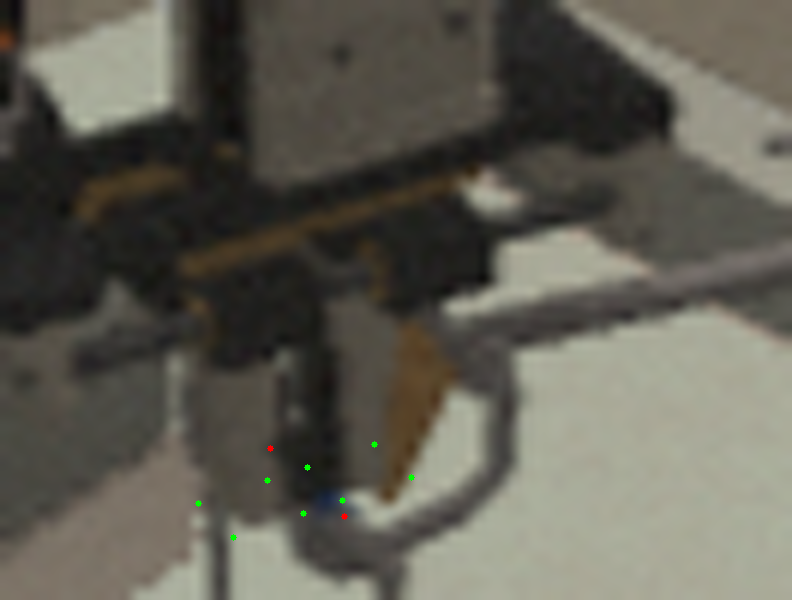

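Request:
{"op": "apply_moves", "data": {"deltas": [{"tx":0,"ty":0,"tz":0,"turn":0,"gripper":0.02},{"tx":0,"ty":0,"tz":0,"turn":0,"gripper":0.02},{"tx":0,"ty":0.0015,"tz":0.0015,"turn":0,"gripper":0.02},{"tx":0,"ty":0.003,"tz":0.0015,"turn":0,"gripper":0.02},{"tx":0,"ty":0.003,"tz":0.0015,"turn":0,"gripper":0.02}]}}

```text
time_s: 10.2
tcp_pos: [0.4653, 0.1627, 0.2615]
eef_rot: [-90.1, -0.1, 80.5]
contact_force: [-1.6, 0.9, 8.2]
gripper_width: 0.0197
```

```bash
python3 - <<'E'
from h import *
hook()
E
```

```text
hook x,y, tip z mm: [-1.4  0.3 -5.5] F hx,hy,z -1.7 0.6 8.2 M [0.55 0.43 0.05] w 0.0197 10.2
```

```bash
python3 - <<'E'
from h import *
hook()
st=r.get_state();p,d=capture("wrist");E=ext("wrist",st);P=pts(E,d)
Rt=R.from_euler('xyz',st["eef_rot"],degrees=True).as_matrix();Q=((P-st["tcp_pos"])@Rt)*1000
np.save("pics/Q.npy",Q)
for v in range(240,360,8):
    print(v,[tuple(int(a) if a==a else None for a in Q[v,u]) for u in (150,180,210,240,262,275,285,290)])
E
```

```text
hook x,y, tip z mm: [-1.4  0.3 -5.5] F hx,hy,z -1.7 0.6 8.2 M [0.55 0.43 0.05] w 0.0197 10.2
240 [(104, 261, -219), (104, 261, -180), (104, 261, -141), (104, 261, -101), (-12, 11, -28), (104, 261, -55), (34, 111, -27), (33, 110, -22)]
248 [(115, 261, -221), (116, 261, -181), (-24, -20, -43), (115, 261, -102), (-9, 9, -27), (-11, 5, -20), (-10, 6, -16), (-9, 8, -13)]
256 [(127, 261, -223), (-38, -55, -39), (-38, -53, -31), (-38, -55, -22), (-38, -54, -16), (-10, -1, -20), (-11, -3, -15), (-10, 0, -13)]
264 [(139, 261, -225), (-38, -59, -38), (-38, -59, -29), (-38, -59, -21), (-38, -58, -15), (-10, -9, -19), (-6, -2, -15), (-9, -6, -12)]
272 [(151, 261, -226), (-38, -64, -36), (-38, -63, -28), (-38, -64, -20), (-38, -64, -14), (-11, -16, -18), (-10, -15, -14), (-9, -14, -12)]
280 [(-38, -67, -42), (-38, -67, -34), (-38, -67, -27), (-38, -67, -19), (-38, -67, -14), (-11, -22, -17), (-9, -19, -13), (-10, -21, -11)]
288 [(-38, -71, -40), (-38, -70, -33), (-38, -70, -26), (-38, -71, -19), (-36, -68, -14), (-11, -29, -16), (-9, -26, -13), (-9, -26, -11)]
296 [(-38, -73, -39), (-37, -73, -32
[... 376 characters left out ...]
-7)]
320 [(-30, -73, -40), (-31, -73, -33), (-29, -71, -27), (-31, -73, -19), (-29, -71, -14), (-25, -66, -11), (-26, -66, -9), (-25, -66, -7)]
328 [(-28, -72, -41), (-28, -73, -34), (-28, -73, -26), (-29, -73, -19), (-27, -71, -14), (-10, -50, -14), (6, -29, -13), (6, -30, -11)]
336 [(-26, -72, -41), (-26, -73, -34), (-25, -72, -27), (-26, -73, -19), (-25, -72, -14), (-8, -52, -14), (256, 260, -47), (255, 259, -39)]
344 [(-23, -73, -42), (-23, -72, -35), (-23, -73, -27), (-23, -72, -19), (-25, -74, -13), (-6, -53, -14), (270, 260, -47), (270, 260, -40)]
352 [(-21, -73, -42), (-20, -72, -35), (-21, -73, -27), (-21, -73, -19), (-21, -73, -14), (-3, -53, -14), (286, 261, -48), (285, 261, -40)]
```

Carriage blocks sit 49 mm behind the TCP, well above the hook top, so the upward force is only keeper friction on the rear finger. I go to full depth and then close.

Request:
{"op": "apply_moves", "data": {"deltas": [{"tx":0,"ty":0.002,"tz":0,"turn":0,"gripper":0.02},{"tx":0,"ty":0.004,"tz":0,"turn":0,"gripper":0.02},{"tx":0,"ty":0.005,"tz":0,"turn":0,"gripper":0.02},{"tx":0,"ty":0.005,"tz":0,"turn":0,"gripper":0.02}]}}

```text
time_s: 10.65
tcp_pos: [0.4637, 0.1622, 0.255]
eef_rot: [-89.9, 0.0, 80.4]
contact_force: [-4.9, 1.4, 3.4]
gripper_width: 0.0202
```

```bash
python3 - <<'E'
from h import *
hook()
E
```

```text
hook x,y, tip z mm: [ -2.8  -0.5 -12. ] F hx,hy,z -5.0 0.5 3.4 M [0.54 1.58 0.03] w 0.0202 10.65
```

Request:
{"op": "apply_moves", "data": {"deltas": [{"tx":0,"ty":-0.0005,"tz":-0.001,"turn":0,"gripper":0.018},{"tx":0,"ty":-0.001,"tz":-0.002,"turn":0,"gripper":0.016},{"tx":0,"ty":-0.001,"tz":-0.002,"turn":0,"gripper":0.014},{"tx":0,"ty":-0.001,"tz":-0.002,"turn":0,"gripper":0.0135}], "newtons": 8}}

```text
time_s: 11.05
tcp_pos: [0.4655, 0.1619, 0.2558]
eef_rot: [-89.9, 0.1, 80.4]
contact_force: [-4.7, 1.5, 2.5]
gripper_width: 0.0134
```

```bash
python3 - <<'E'
from h import *
hook()
p,d=capture("wrist")
cv2.imwrite("pics/w9.png",p[100:400,120:520,::-1].repeat(2,0).repeat(2,1))
E
```

```text
hook x,y, tip z mm: [ -1.   -0.5 -11.2] F hx,hy,z -4.8 0.7 2.5 M [ 0.62  1.74 -0.01] w 0.0134 11.05
```

View pics/w9.png

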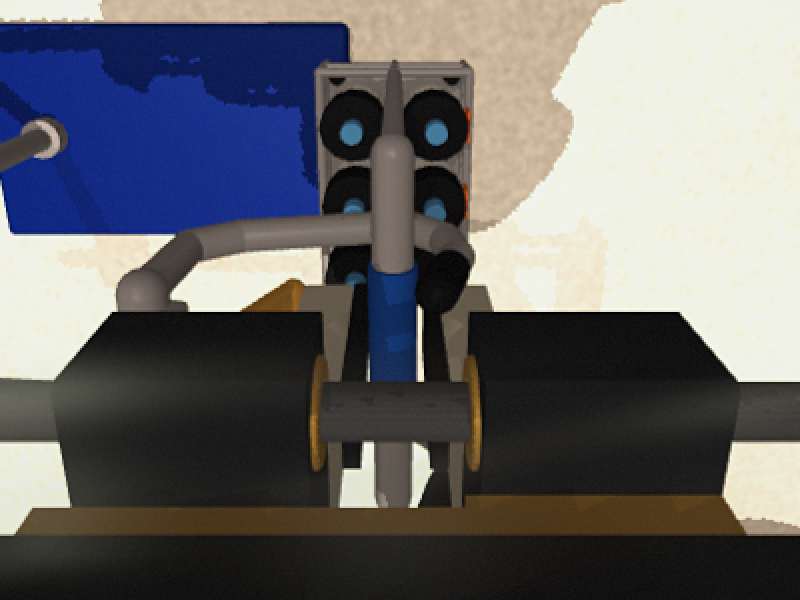

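The sleeve is now centred between the pads (columns 370–417 between pads at 366 and 424). I close firmly.

Request:
{"op": "apply_moves", "data": {"deltas": [{"tx":0,"ty":0,"tz":0,"turn":0,"gripper":0.008},{"tx":0,"ty":0,"tz":0,"turn":0,"gripper":0.008},{"tx":0,"ty":0,"tz":0,"turn":0,"gripper":0.008}], "newtons": 30}}

```text
time_s: 11.4
tcp_pos: [0.466, 0.1619, 0.2561]
eef_rot: [-89.9, 0.0, 80.4]
contact_force: [-2.9, 0.1, 0.0]
gripper_width: 0.011
```

```bash
python3 - <<'E'
from h import *
hook()
E
```

```text
hook x,y, tip z mm: [ -0.5  -0.5 -10.9] F hx,hy,z -2.9 -0.4 0.0 M [0.3  1.26 0.02] w 0.011 11.4
```

Request:
{"op": "apply_moves", "data": {"deltas": [{"tx":0,"ty":-0.001,"tz":0,"turn":0,"gripper":0.008},{"tx":0,"ty":-0.002,"tz":0,"turn":0,"gripper":0.008},{"tx":0,"ty":-0.004,"tz":0,"turn":0,"gripper":0.008},{"tx":0,"ty":-0.006,"tz":-0.001,"turn":0,"gripper":0.008},{"tx":0,"ty":-0.008,"tz":-0.002,"turn":0,"gripper":0.008}]}}

```text
time_s: 11.9
tcp_pos: [0.4654, 0.161, 0.262]
eef_rot: [-89.6, 0.2, 80.4]
contact_force: [-7.5, 1.2, -4.7]
gripper_width: 0.0107
```

```bash
python3 - <<'E'
from h import *
hook()
E
```

```text
hook x,y, tip z mm: [-1.  -1.4 -5. ] F hx,hy,z -7.6 -0.0 -4.7 M [ 0.46  2.85 -0.02] w 0.0107 11.9
```

Request:
{"op": "apply_moves", "data": {"deltas": [{"tx":0.0005,"ty":-0.002,"tz":-0.001,"turn":0,"gripper":0.008},{"tx":0.001,"ty":-0.004,"tz":-0.002,"turn":0,"gripper":0.008},{"tx":0.001,"ty":-0.006,"tz":-0.003,"turn":0,"gripper":0.008},{"tx":0.001,"ty":-0.008,"tz":-0.003,"turn":0,"gripper":0.008}]}}

```text
time_s: 12.3
tcp_pos: [0.4693, 0.1616, 0.2708]
eef_rot: [-89.7, 0.1, 80.4]
contact_force: [-8.7, 2.2, -3.2]
gripper_width: 0.0105
```

```bash
python3 - <<'E'
from h import *
hook()
E
```

```text
hook x,y, tip z mm: [ 2.8 -0.1  3.8] F hx,hy,z -8.9 0.7 -3.2 M [0.69 3.16 0.01] w 0.0105 12.3
```

Request:
{"op": "apply_moves", "data": {"deltas": [{"tx":0,"ty":-0.002,"tz":0,"turn":0,"gripper":0.008},{"tx":0,"ty":-0.004,"tz":0,"turn":0,"gripper":0.008},{"tx":0,"ty":-0.006,"tz":0,"turn":0,"gripper":0.008},{"tx":0,"ty":-0.008,"tz":0,"turn":0,"gripper":0.008}]}}

```text
time_s: 12.7
tcp_pos: [0.4693, 0.1617, 0.2791]
eef_rot: [-89.7, 0.1, 80.4]
contact_force: [-9.8, 2.1, -1.6]
gripper_width: 0.011
```

```bash
python3 - <<'E'
from h import *
hook()
E
```

```text
hook x,y, tip z mm: [ 2.7 -0.1 12.1] F hx,hy,z -10.1 0.4 -1.6 M [0.62 3.4  0.02] w 0.011 12.7
```

Request:
{"op": "apply_moves", "data": {"deltas": [{"tx":0,"ty":-0.002,"tz":0,"turn":0,"gripper":0.008},{"tx":0,"ty":-0.004,"tz":0,"turn":0,"gripper":0.008},{"tx":0,"ty":-0.006,"tz":0,"turn":0,"gripper":0.008}]}}

```text
time_s: 13.0
tcp_pos: [0.4695, 0.1618, 0.2854]
eef_rot: [-89.8, 0.1, 80.4]
contact_force: [-9.2, 1.8, 0.1]
gripper_width: 0.0107
```

```bash
python3 - <<'E'
from h import *
hook()
s,_=capture("side");cv2.imwrite("pics/s10.png",cv2.resize(s[100:175,240:340],None,fx=8,fy=8,interpolation=cv2.INTER_CUBIC)[:,:,::-1])
p,d=capture("wrist")
cv2.imwrite("pics/w10.png",p[100:400,120:520,::-1].repeat(2,0).repeat(2,1))
E
```

```text
hook x,y, tip z mm: [ 2.9  0.  18.4] F hx,hy,z -9.3 0.3 0.1 M [ 0.64  3.38 -0.  ] w 0.0107 13.0
```

View pics/s10.png

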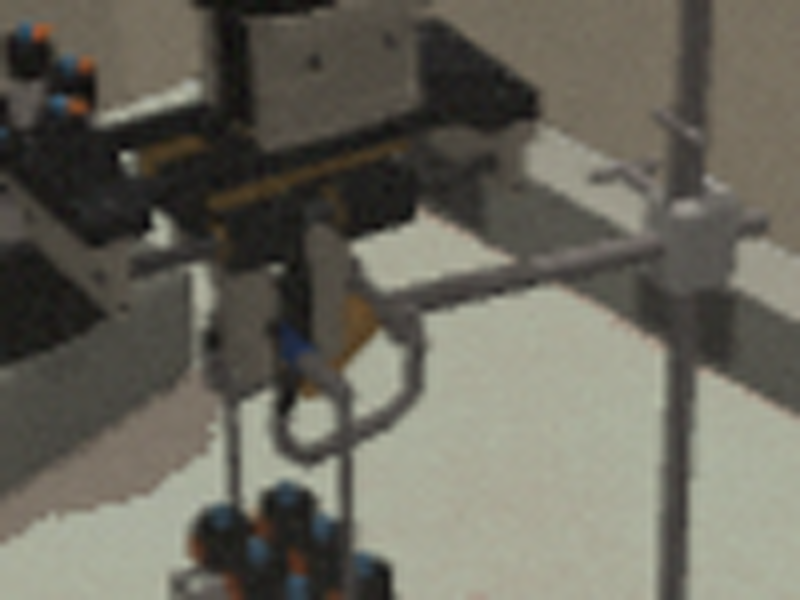

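View pics/w10.png

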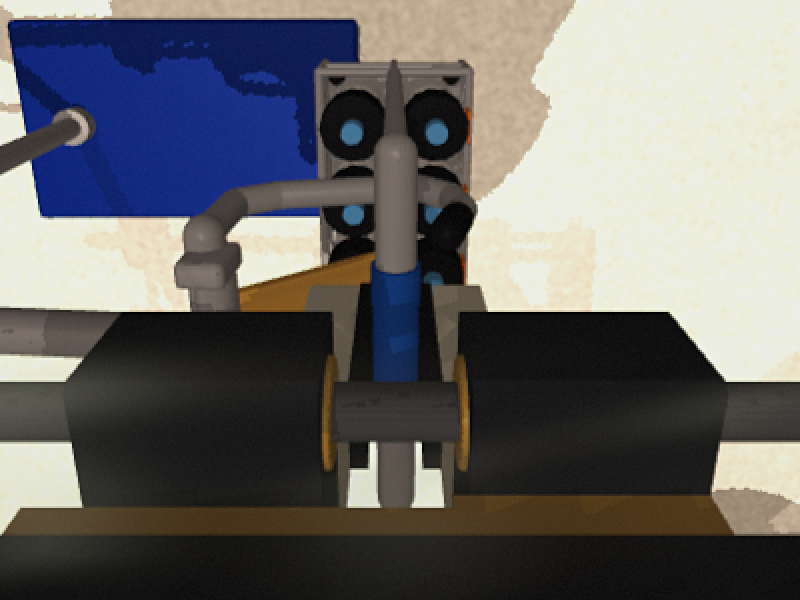

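Side and wrist views: the handle bar has risen to the level of the tips, the keeper is still held under and behind the rear finger, and the carrier hangs straight. I continue up.

Request:
{"op": "apply_moves", "data": {"deltas": [{"tx":0,"ty":-0.002,"tz":0,"turn":0,"gripper":0.008},{"tx":0,"ty":-0.004,"tz":0,"turn":0,"gripper":0.008},{"tx":0,"ty":-0.006,"tz":0,"turn":0,"gripper":0.008},{"tx":0,"ty":-0.008,"tz":0,"turn":0,"gripper":0.008}]}}

```text
time_s: 13.5
tcp_pos: [0.4701, 0.1619, 0.2941]
eef_rot: [-89.8, 0.1, 80.4]
contact_force: [-8.7, 0.9, 2.6]
gripper_width: 0.0106
```

```bash
python3 - <<'E'
from h import *
hook()
E
```

```text
hook x,y, tip z mm: [ 3.5  0.2 27.1] F hx,hy,z -8.7 -0.5 2.6 M [0.41 2.94 0.01] w 0.0106 13.5
```

Request:
{"op": "apply_moves", "data": {"deltas": [{"tx":0,"ty":-0.002,"tz":0,"turn":0,"gripper":0.008},{"tx":0,"ty":-0.004,"tz":0,"turn":0,"gripper":0.008},{"tx":0,"ty":-0.006,"tz":0,"turn":0,"gripper":0.008},{"tx":0,"ty":-0.008,"tz":0,"turn":0,"gripper":0.008},{"tx":0,"ty":-0.01,"tz":0,"turn":0,"gripper":0.008}]}}

```text
time_s: 14.0
tcp_pos: [0.4716, 0.1622, 0.3044]
eef_rot: [-90.0, 0.0, 80.4]
contact_force: [0.3, -0.6, -2.8]
gripper_width: 0.0111
```

```bash
python3 - <<'E'
from h import *
hook()
E
```

```text
hook x,y, tip z mm: [ 5.   0.7 37.4] F hx,hy,z 0.4 -0.6 -2.8 M [ 0.1  -0.07  0.07] w 0.0111 14.0
```

Request:
{"op": "apply_moves", "data": {"deltas": [{"tx":0,"ty":-0.002,"tz":0.003,"turn":0,"gripper":0.008},{"tx":0,"ty":-0.002,"tz":0.009,"turn":0,"gripper":0.008},{"tx":0,"ty":-0.002,"tz":0.016,"turn":0,"gripper":0.008},{"tx":0,"ty":-0.002,"tz":0.023,"turn":0,"gripper":0.008},{"tx":0,"ty":-0.002,"tz":0.03,"turn":0,"gripper":0.008}]}}

```text
time_s: 14.5
tcp_pos: [0.441, 0.1673, 0.3065]
eef_rot: [-90.0, -0.0, 80.4]
contact_force: [-0.1, -0.1, -2.7]
gripper_width: 0.011
```

```bash
python3 - <<'E'
from h import *
hook()
E
```

```text
hook x,y, tip z mm: [-26.    0.7  39.5] F hx,hy,z -0.0 -0.1 -2.7 M [ 0.09 -0.06 -0.03] w 0.011 14.5
```

Request:
{"op": "apply_moves", "data": {"deltas": [{"tx":0,"ty":0,"tz":0.008,"turn":0,"gripper":0.008},{"tx":0,"ty":0,"tz":0.018,"turn":0,"gripper":0.008},{"tx":0,"ty":0,"tz":0.028,"turn":0,"gripper":0.008},{"tx":0,"ty":0,"tz":0.036,"turn":0,"gripper":0.008},{"tx":0,"ty":0,"tz":0.04,"turn":0,"gripper":0.008}]}}

```text
time_s: 15.0
tcp_pos: [0.4015, 0.174, 0.3068]
eef_rot: [-90.0, -0.0, 80.5]
contact_force: [-0.3, -1.1, -3.0]
gripper_width: 0.0108
```

```bash
python3 - <<'E'
from h import *
hook()
s,_=capture("side");s2,_=capture("scene")
a=cv2.resize(s[60:260,200:440],None,fx=3,fy=3,interpolation=cv2.INTER_CUBIC)[:,:,::-1];cv2.imwrite("pics/s11.png",a)
st=r.get_state();p,d=capture("wrist");np.savez("pics/w11.npz",p=p,d=d,pos=st["tcp_pos"],rot=st["eef_rot"]);cv2.imwrite("pics/w11.png",p[:,:,::-1])
E
```

```text
hook x,y, tip z mm: [-66.1   0.9  39.8] F hx,hy,z -0.1 -1.2 -3.0 M [ 0.11 -0.08 -0.03] w 0.0108 15.0
```

View pics/s11.png

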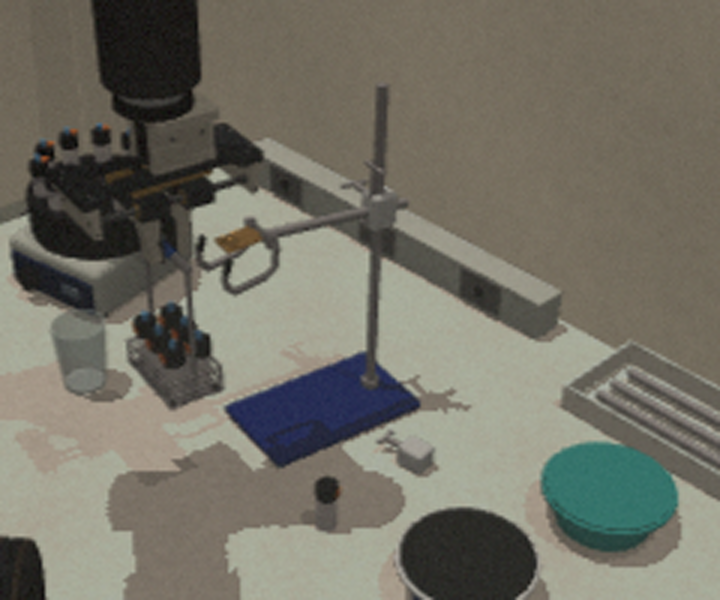

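View pics/w11.png

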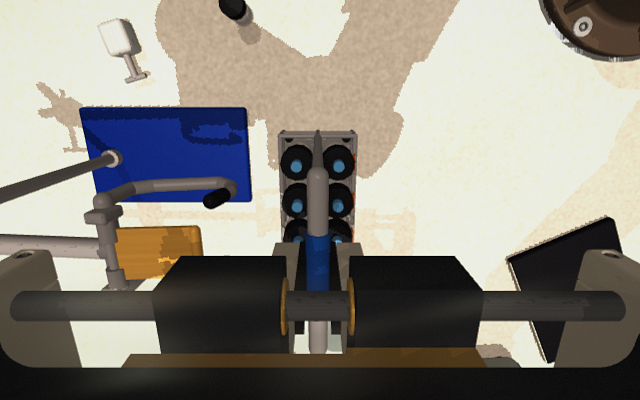

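The side view shows the carrier clear of the hook, hanging upright, with the keeper shut and the stand unmoved. I carry it toward the support.

Request:
{"op": "apply_moves", "data": {"deltas": [{"tx":-0.006,"ty":0,"tz":-0.002,"turn":0,"gripper":0.008},{"tx":-0.018,"ty":0,"tz":-0.005,"turn":0,"gripper":0.008},{"tx":-0.036,"ty":0,"tz":-0.01,"turn":0,"gripper":0.008},{"tx":-0.056,"ty":0,"tz":-0.016,"turn":0,"gripper":0.008},{"tx":-0.076,"ty":0,"tz":-0.022,"turn":0,"gripper":0.008}]}}

```text
time_s: 15.65
tcp_pos: [0.4115, 0.0936, 0.3065]
eef_rot: [-90.0, 0.0, 80.4]
contact_force: [0.6, -0.2, -3.1]
gripper_width: 0.0108
```

Request:
{"op": "apply_moves", "data": {"deltas": [{"tx":-0.02,"ty":0,"tz":-0.008,"turn":0,"gripper":0.008},{"tx":-0.04,"ty":0,"tz":-0.018,"turn":0,"gripper":0.008},{"tx":-0.058,"ty":0,"tz":-0.028,"turn":0,"gripper":0.008},{"tx":-0.07,"ty":0,"tz":-0.035,"turn":0,"gripper":0.008},{"tx":-0.075,"ty":0,"tz":-0.038,"turn":0,"gripper":0.008}]}}

```text
time_s: 16.15
tcp_pos: [0.4366, 0.013, 0.3064]
eef_rot: [-90.0, 0.0, 80.3]
contact_force: [-0.2, -0.3, -2.8]
gripper_width: 0.0108
```

Request:
{"op": "apply_moves", "data": {"deltas": [{"tx":0,"ty":0,"tz":0,"turn":0,"gripper":0.008},{"tx":0,"ty":0,"tz":0,"turn":0,"gripper":0.008}]}}

```text
time_s: 16.35
tcp_pos: [0.4363, 0.0148, 0.3065]
eef_rot: [-90.0, -0.0, 80.4]
contact_force: [0.1, 0.3, -3.0]
gripper_width: 0.0112
```

```bash
python3 - <<'E'
from h import *
st=r.get_state();print(st["tcp_pos"],st["eef_rot"],st["contact_force"],st["gripper_width"])
p,d=capture("wrist");np.savez("pics/w12.npz",p=p,d=d,pos=st["tcp_pos"],rot=st["eef_rot"]);cv2.imwrite("pics/w12.png",p[:,:,::-1])
E
```

```text
[0.43632915 0.01483354 0.30646442] [-8.99868220e+01 -1.29380556e-03  8.03877781e+01] [ 0.09846161  0.33212167 -2.97713148] 0.011170194717576569
```

View pics/w12.png

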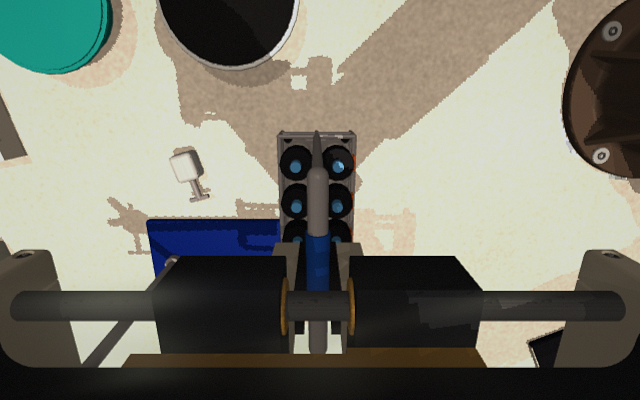

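Request:
{"op": "apply_moves", "data": {"deltas": [{"tx":-0.006,"ty":0,"tz":-0.005,"turn":0,"gripper":0.008},{"tx":-0.022,"ty":0,"tz":-0.015,"turn":0,"gripper":0.008},{"tx":-0.042,"ty":0,"tz":-0.028,"turn":0,"gripper":0.008},{"tx":-0.06,"ty":0,"tz":-0.04,"turn":0,"gripper":0.008},{"tx":-0.068,"ty":0,"tz":-0.045,"turn":0,"gripper":0.008}]}}

```text
time_s: 16.9
tcp_pos: [0.4702, -0.0607, 0.3065]
eef_rot: [-90.0, 0.0, 80.4]
contact_force: [-0.2, -0.4, -3.7]
gripper_width: 0.011
```

Request:
{"op": "apply_moves", "data": {"deltas": [{"tx":0,"ty":0,"tz":0,"turn":0,"gripper":0.008},{"tx":0,"ty":0,"tz":0,"turn":0,"gripper":0.008}]}}

```text
time_s: 17.1
tcp_pos: [0.4694, -0.0593, 0.3064]
eef_rot: [-90.0, -0.0, 80.4]
contact_force: [0.3, 0.3, -3.2]
gripper_width: 0.0107
```

```bash
python3 - <<'E'
from h import *
st=r.get_state();print(st["tcp_pos"],st["eef_rot"],st["contact_force"],st["gripper_width"])
p,d=capture("wrist");np.savez("pics/w13.npz",p=p,d=d,pos=st["tcp_pos"],rot=st["eef_rot"]);cv2.imwrite("pics/w13.png",p[:,:,::-1])
E=ext("wrist",st);P=pts(E,d)
k=(P[...,2]>.04)&(P[...,2]<.1)&(np.hypot(P[...,0]-.497,P[...,1]+.176)<.1)
q=P[k];print(len(q),np.percentile(q[:,2],[10,50,90]),cv2.minEnclosingCircle(q[:,:2].astype(np.float32)))
g=P[...,2];print("bench",np.nanmedian(g[np.abs(g)<.02]))
E
```

```text
[ 0.46938573 -0.05931574  0.30637779] [-8.99752086e+01 -6.80138753e-03  8.04140216e+01] [ 0.30455623  0.33030895 -3.22621607] 0.010653501178447366
15001 [0.05477211 0.0562072  0.05730258] ((0.49888381361961365, -0.1757732778787613), 0.07480202615261078)
bench 0.0008188771868539169
```

View pics/w13.png

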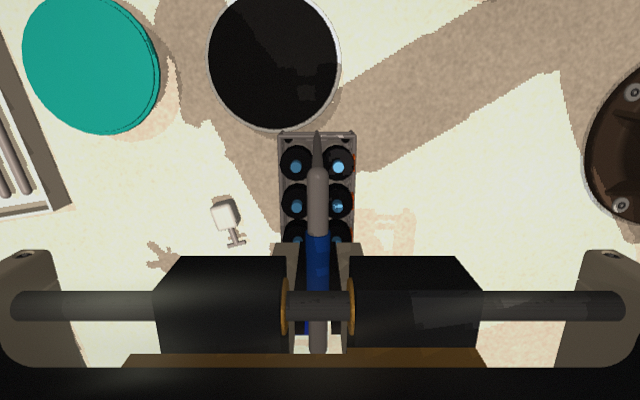

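The wrist view shows the black-matted plate centred at about (274,62), and fitting it gives (0.4988, -0.1757) with radius 75 mm. The carrier hangs straight at column 317. I move over the centre.

Request:
{"op": "apply_moves", "data": {"deltas": [{"tx":-0.008,"ty":0,"tz":-0.004,"turn":0,"gripper":0.008},{"tx":-0.026,"ty":0,"tz":-0.012,"turn":0,"gripper":0.008},{"tx":-0.048,"ty":0,"tz":-0.021,"turn":0,"gripper":0.008},{"tx":-0.07,"ty":0,"tz":-0.031,"turn":0,"gripper":0.008},{"tx":-0.09,"ty":0,"tz":-0.04,"turn":0,"gripper":0.008}]}}

```text
time_s: 17.65
tcp_pos: [0.4943, -0.1557, 0.3068]
eef_rot: [-90.0, 0.0, 80.5]
contact_force: [1.3, 0.8, -2.4]
gripper_width: 0.0111
```

Request:
{"op": "apply_moves", "data": {"deltas": [{"tx":-0.012,"ty":0.005,"tz":-0.005,"turn":0,"gripper":0.008},{"tx":-0.018,"ty":0.015,"tz":-0.008,"turn":0,"gripper":0.008},{"tx":-0.02,"ty":0.028,"tz":-0.0085,"turn":0,"gripper":0.008},{"tx":-0.02,"ty":0.038,"tz":-0.0085,"turn":0,"gripper":0.008},{"tx":-0.02,"ty":0.042,"tz":-0.0085,"turn":0,"gripper":0.008}]}}

```text
time_s: 18.15
tcp_pos: [0.4981, -0.1754, 0.2627]
eef_rot: [-89.8, -0.0, 80.5]
contact_force: [0.6, 0.3, -3.3]
gripper_width: 0.0109
```

Request:
{"op": "apply_moves", "data": {"deltas": [{"tx":0,"ty":0.003,"tz":0,"turn":0,"gripper":0.008},{"tx":0,"ty":0.005,"tz":0,"turn":0,"gripper":0.008},{"tx":0,"ty":0.005,"tz":0,"turn":0,"gripper":0.008},{"tx":0,"ty":0.005,"tz":0,"turn":0,"gripper":0.008}]}}

```text
time_s: 18.55
tcp_pos: [0.4993, -0.1759, 0.26]
eef_rot: [-90.0, -0.0, 80.5]
contact_force: [0.3, -0.1, -2.6]
gripper_width: 0.0109
```

```bash
python3 - <<'E'
from h import *
st=r.get_state();print(st["tcp_pos"],st["eef_rot"],st["contact_force"],st["moment"])
Rt=R.from_euler('xyz',st["eef_rot"],degrees=True).as_matrix()
print("to go tool mm",((np.array([.4988,-.1757,0])-st["tcp_pos"])@Rt*1000).round(1), "underside est",st["tcp_pos"][2]-.017+.0109-.17)
p,d=capture("wrist");cv2.imwrite("pics/w14.png",p[:,:,::-1])
s,d=capture("side");cv2.imwrite("pics/s14.png",cv2.resize(s[80:280,270:510],None,fx=3,fy=3,interpolation=cv2.INTER_CUBIC)[:,:,::-1])
E
```

```text
[ 0.49927438 -0.17594896  0.25997877] [-9.00429779e+01 -2.84437967e-03  8.04504730e+01] [ 0.29174593 -0.10634545 -2.58012205] [ 0.04879319 -0.08002282  0.04369948]
to go tool mm [2.0e-01 2.6e+02 7.0e-01] underside est 0.08387876822926768
```

View pics/w14.png

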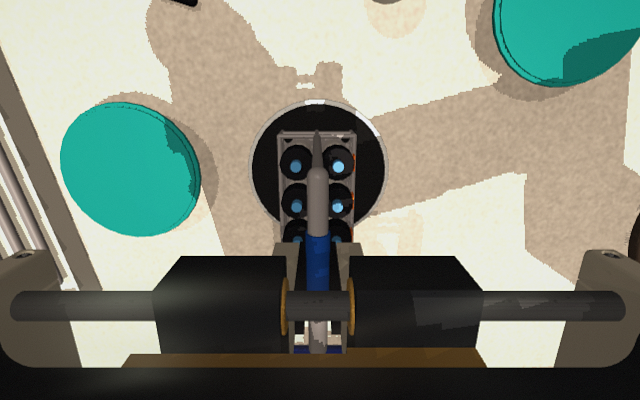

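View pics/s14.png

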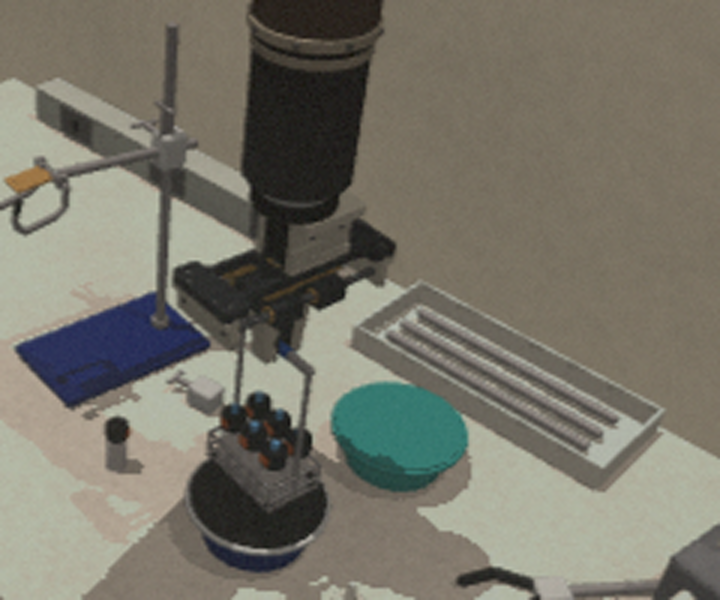

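The wrist view shows the carrier over the middle of the plate (ring columns 248–386, carrier at 317). I lower, then feel for contact.

Request:
{"op": "apply_moves", "data": {"deltas": [{"tx":0,"ty":0.004,"tz":0,"turn":0,"gripper":0.008},{"tx":0,"ty":0.009,"tz":0,"turn":0,"gripper":0.008},{"tx":0,"ty":0.014,"tz":0,"turn":0,"gripper":0.008},{"tx":0,"ty":0.018,"tz":0,"turn":0,"gripper":0.008},{"tx":0,"ty":0.02,"tz":0,"turn":0,"gripper":0.008}]}}

```text
time_s: 19.15
tcp_pos: [0.4988, -0.1761, 0.2388]
eef_rot: [-89.9, 0.0, 80.4]
contact_force: [-0.5, 0.6, -3.1]
gripper_width: 0.0114
```

Request:
{"op": "apply_moves", "data": {"deltas": [{"tx":0,"ty":0.001,"tz":0,"turn":0,"gripper":0.008},{"tx":0,"ty":0.002,"tz":0,"turn":0,"gripper":0.008},{"tx":0,"ty":0.003,"tz":0,"turn":0,"gripper":0.008},{"tx":0,"ty":0.003,"tz":0,"turn":0,"gripper":0.008}]}}

```text
time_s: 19.55
tcp_pos: [0.4991, -0.1761, 0.2365]
eef_rot: [-90.0, -0.0, 80.4]
contact_force: [-0.1, 1.6, -2.9]
gripper_width: 0.0109
```

Request:
{"op": "apply_moves", "data": {"deltas": [{"tx":0,"ty":0.0005,"tz":0,"turn":0,"gripper":0.008},{"tx":0,"ty":0.001,"tz":0,"turn":0,"gripper":0.008},{"tx":0,"ty":0.0015,"tz":0,"turn":0,"gripper":0.008},{"tx":0,"ty":0.0015,"tz":0,"turn":0,"gripper":0.008}]}}

```text
time_s: 19.95
tcp_pos: [0.499, -0.1761, 0.235]
eef_rot: [-90.0, 0.0, 80.4]
contact_force: [0.8, -0.4, -3.2]
gripper_width: 0.0108
```

Est. underside 59 mm, no contact yet.

Request:
{"op": "apply_moves", "data": {"deltas": [{"tx":0,"ty":0.0005,"tz":0,"turn":0,"gripper":0.008},{"tx":0,"ty":0.001,"tz":0,"turn":0,"gripper":0.008},{"tx":0,"ty":0.0015,"tz":0,"turn":0,"gripper":0.008},{"tx":0,"ty":0.0015,"tz":0,"turn":0,"gripper":0.008}]}}

```text
time_s: 20.35
tcp_pos: [0.499, -0.1761, 0.2335]
eef_rot: [-90.0, 0.0, 80.4]
contact_force: [0.2, -0.1, -2.5]
gripper_width: 0.0112
```

Request:
{"op": "apply_moves", "data": {"deltas": [{"tx":0,"ty":0.0005,"tz":0,"turn":0,"gripper":0.008},{"tx":0,"ty":0.001,"tz":0,"turn":0,"gripper":0.008},{"tx":0,"ty":0.001,"tz":0,"turn":0,"gripper":0.008}]}}

```text
time_s: 20.65
tcp_pos: [0.499, -0.1761, 0.2325]
eef_rot: [-90.0, -0.0, 80.4]
contact_force: [-0.3, -1.0, -2.8]
gripper_width: 0.0109
```

Request:
{"op": "apply_moves", "data": {"deltas": [{"tx":0,"ty":0.0005,"tz":0,"turn":0,"gripper":0.008},{"tx":0,"ty":0.001,"tz":0,"turn":0,"gripper":0.008},{"tx":0,"ty":0.001,"tz":0,"turn":0,"gripper":0.008}]}}

```text
time_s: 20.95
tcp_pos: [0.4993, -0.1761, 0.2317]
eef_rot: [-90.0, 0.0, 80.4]
contact_force: [0.2, -0.6, -2.2]
gripper_width: 0.011
```

Request:
{"op": "apply_moves", "data": {"deltas": [{"tx":0,"ty":0.0005,"tz":0,"turn":0,"gripper":0.008},{"tx":0,"ty":0.001,"tz":0,"turn":0,"gripper":0.008},{"tx":0,"ty":0.001,"tz":0,"turn":0,"gripper":0.008}]}}

```text
time_s: 21.25
tcp_pos: [0.4998, -0.1762, 0.2314]
eef_rot: [-90.1, 0.0, 80.5]
contact_force: [1.0, 0.8, 5.4]
gripper_width: 0.0109
```

Contact is felt at TCP z = 0.2315, so I ease the excess off before opening.

Request:
{"op": "apply_moves", "data": {"deltas": [{"tx":0,"ty":-0.0005,"tz":0,"turn":0,"gripper":0.008},{"tx":0,"ty":-0.0006,"tz":0,"turn":0,"gripper":0.008},{"tx":0,"ty":-0.0006,"tz":0,"turn":0,"gripper":0.008}]}}

```text
time_s: 21.55
tcp_pos: [0.4994, -0.1761, 0.2315]
eef_rot: [-90.0, 0.0, 80.4]
contact_force: [0.5, 0.4, 4.0]
gripper_width: 0.011
```

```bash
python3 - <<'E'
from h import *
st=r.get_state();print(st["tcp_pos"],st["contact_force"],st["moment"])
s,d=capture("side");cv2.imwrite("pics/s15.png",cv2.resize(s[150:290,300:420],None,fx=5,fy=4,interpolation=cv2.INTER_CUBIC)[:,:,::-1])
E
```

```text
[ 0.49938198 -0.17614069  0.23148679] [0.49344269 0.35591112 3.966295  ] [ 0.19714829 -0.35694248  0.04344033]
```

View pics/s15.png

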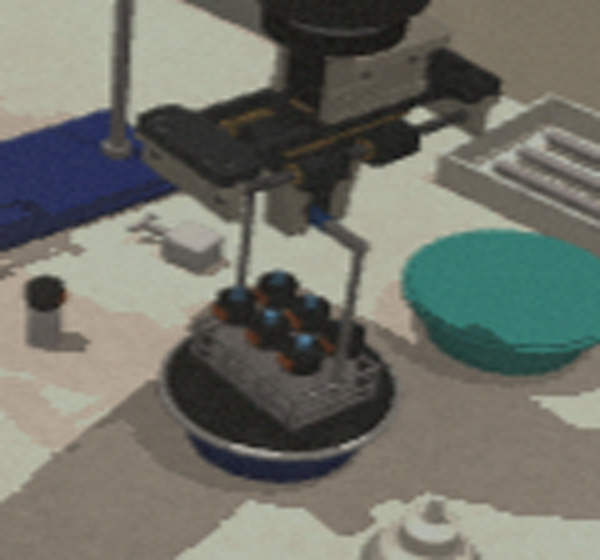

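Request:
{"op": "apply_moves", "data": {"deltas": [{"tx":0,"ty":-0.0003,"tz":0,"turn":0,"gripper":0.008},{"tx":0,"ty":-0.0003,"tz":0,"turn":0,"gripper":0.008},{"tx":0,"ty":-0.0003,"tz":0,"turn":0,"gripper":0.008}], "newtons": 6}}

```text
time_s: 21.9
tcp_pos: [0.4991, -0.1761, 0.2314]
eef_rot: [-90.0, 0.0, 80.4]
contact_force: [0.8, 0.0, 3.2]
gripper_width: 0.0115
```

Request:
{"op": "apply_moves", "data": {"deltas": [{"tx":0,"ty":0,"tz":0,"turn":0,"gripper":0.014},{"tx":0,"ty":0,"tz":0,"turn":0,"gripper":0.018},{"tx":0,"ty":0,"tz":0,"turn":0,"gripper":0.026},{"tx":0,"ty":0,"tz":0,"turn":0,"gripper":0.034},{"tx":0,"ty":0,"tz":0,"turn":0,"gripper":0.04}]}}

```text
time_s: 22.4
tcp_pos: [0.4989, -0.1761, 0.2313]
eef_rot: [-90.0, 0.0, 80.4]
contact_force: [0.5, 0.3, 0.5]
gripper_width: 0.0361
```

```bash
python3 - <<'E'
from h import *
st=r.get_state();print(st["tcp_pos"],st["contact_force"],st["moment"],st["gripper_width"])
p,d=capture("wrist");cv2.imwrite("pics/w16.png",p[:,:,::-1])
E
```

```text
[ 0.49888781 -0.17605408  0.23127783] [0.49561833 0.27304843 0.54002284] [ 0.09875666 -0.06177727  0.07021102] 0.036105264806683884
```

View pics/w16.png

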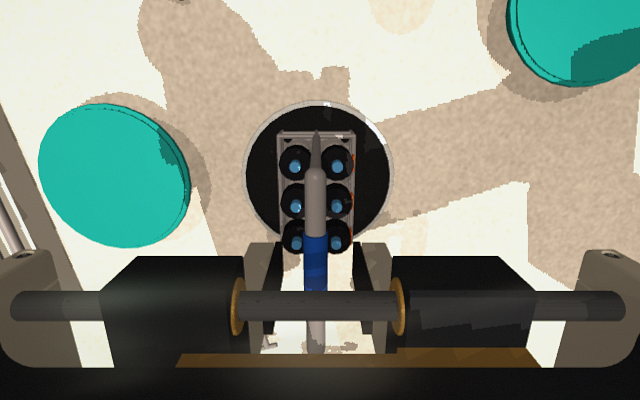

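The fingers are clear on both sides of the sleeve and the carrier stands free. I retreat straight up.

Request:
{"op": "apply_moves", "data": {"deltas": [{"tx":0,"ty":-0.005,"tz":0,"turn":0,"gripper":0.04},{"tx":0,"ty":-0.015,"tz":0,"turn":0,"gripper":0.04},{"tx":0,"ty":-0.03,"tz":0,"turn":0,"gripper":0.04},{"tx":0,"ty":-0.055,"tz":0,"turn":0,"gripper":0.04},{"tx":0,"ty":-0.08,"tz":0,"turn":0,"gripper":0.04}]}}

```text
time_s: 22.95
tcp_pos: [0.499, -0.1762, 0.3131]
eef_rot: [-90.0, 0.0, 80.4]
contact_force: [0.8, -0.0, -0.2]
gripper_width: 0.0397
```

Request:
{"op": "apply_moves", "data": {"deltas": [{"tx":0.01,"ty":-0.03,"tz":0,"turn":0,"gripper":0.04},{"tx":0.03,"ty":-0.06,"tz":0,"turn":0,"gripper":0.04},{"tx":0.04,"ty":-0.075,"tz":0,"turn":0,"gripper":0.04},{"tx":0.04,"ty":-0.075,"tz":0,"turn":0,"gripper":0.04},{"tx":0.04,"ty":-0.075,"tz":0,"turn":0,"gripper":0.04}]}}

```text
time_s: 23.45
tcp_pos: [0.5056, -0.1365, 0.3868]
eef_rot: [-90.0, -0.0, 80.5]
contact_force: [-0.2, -0.0, 0.3]
gripper_width: 0.04
```

```bash
python3 - <<'E'
from h import *
st=r.get_state();print(st["tcp_pos"],st["contact_force"],st["time_s"])
p,d=capture("wrist");cv2.imwrite("pics/w17.png",p[:,:,::-1])
E=ext("wrist",st);P=pts(E,d)
near=np.hypot(P[...,0]-.4988,P[...,1]+.1757)<.09
k=near&(P[...,2]>.21);q=P[k];print("bar",len(q),q.mean(0),q.min(0),q.max(0))
b=cv2.cvtColor(p,cv2.COLOR_RGB2HSV);bl=near&(P[...,2]>.2)&(b[...,0]>100)&(b[...,0]<135)&(b[...,1]>120)
print("sleeve",bl.sum(),P[bl].mean(0))
k=near&(P[...,2]>.125)&(P[...,2]<.15);q=P[k];print("vial tops",len(q),cv2.minAreaRect(q[:,:2].astype(np.float32)),np.median(q[:,2]))
A=np.c_[q[:,:2],np.ones(len(q))];print("slope",np.linalg.lstsq(A,q[:,2],rcond=None)[0][:2])
s,d=capture("scene");cv2.imwrite("pics/f_scene.png",s[:,:,::-1])
s,d=capture("side");cv2.imwrite("pics/f_side.png",s[:,:,::-1])
E
```

```text
[ 0.50561945 -0.136463    0.38684222] [-0.20001212 -0.03073008  0.28840161] 23.45
bar 81928 [ 0.50088936 -0.16294329  0.45242   ] [ 0.41262738 -0.22659277  0.22562483] [ 0.58701842 -0.12034243  0.47852688]
sleeve 686 [ 0.50074718 -0.17417513  0.24810574]
vial tops 1739 ((0.5005695819854736, -0.175338476896286), (0.08741284161806107, 0.05542672425508499), 79.63697814941406) 0.12638948957905372
slope [0.00045379 0.00276825]
```

View pics/w17.png

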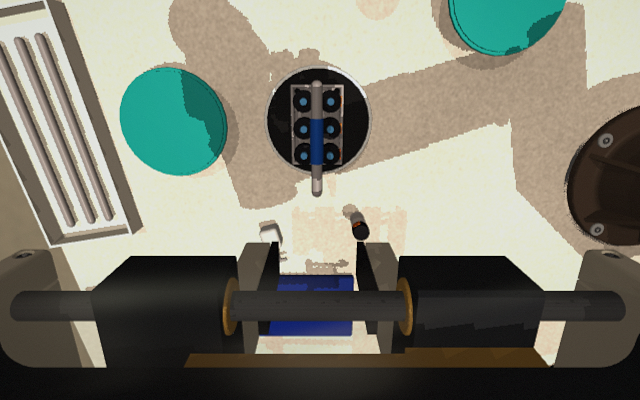

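View pics/f_side.png

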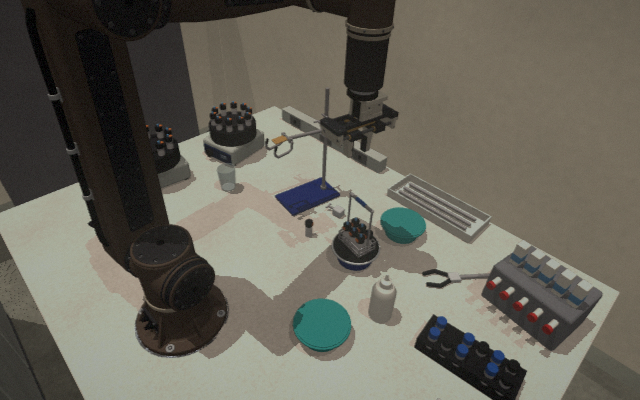

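View pics/f_scene.png

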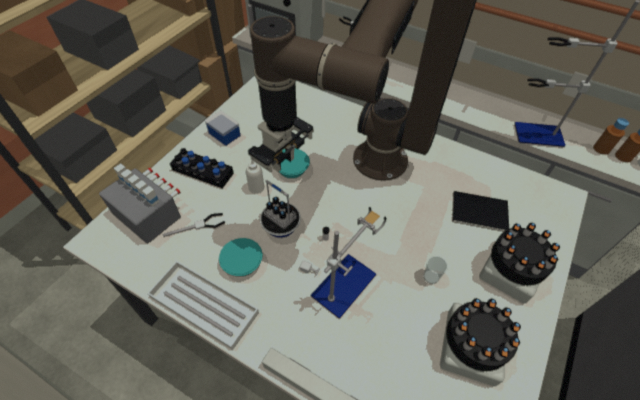

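```bash
python3 -c "
from plant import r
r.close_job()"
```

```text
the job is handed in; nothing more can be done
```

The carrier is off the hook and standing upright on the black-matted support, let go, and the job is handed in at about 23.6 s on the robot's clock (limit 72 s).

**Hook:** The rear finger pressed the keeper down near its free end, slid back and held it open. The hook was about 5° nose up. The lift eased the handle back about 3 mm as it passed the tips, with side forces up to about 10 N, all read as the keeper's spring. The handle was drawn forward about 48 mm above the seat and the keeper sprang shut behind it.

**Placing:** First contact with the platform came at TCP height 0.2315 m, at about 5 N upward. That puts the plate's top about 55 mm above the bench. I eased off, opened the fingers and went straight up.

**Last checks:**
- The vial block is centred at (0.5006, -0.1753) and the plate at (0.4988, -0.1757), about 2 mm apart. The slope across the vial tops is under 0.2°.
- The wrist force was near zero after release and the robot touched nothing. In the final pictures the stand and bystanders look unmoved and the keeper is shut.

**What disagreed or went roughly:**
- My first two closings came with upward forces of 6 to 10 N. I first suspected the gripper body was on the hook. A depth check put it about 16 mm clear, so I read the force as keeper friction.
- The first closing was too shallow, so I reopened and gripped about 11 mm below the sleeve's centre.
- The final depth reading of the sleeve (0.248 m) is higher than the contact height implies (about 0.23 m). I put this down to stray pixels in the colour mask, but did not confirm it.

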